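# Tip stripped nuts through the reject bin's flap and dock the scoop

### The arm

A 7-joint arm with a two-finger parallel gripper is mounted at the origin on a cart in front of the work surface, level with it; the furniture and walls round the work are solid. World frame = base frame: x ahead of the robot, y to its left, z up, the work surface at z = 0. Lengths are in m, angles in degrees, forces in N, time in s.
With the tool pointing down it reaches from about 0.4 to 0.9 m from the base axis. Payload 5.5 kg.
Tool frame: the origin (TCP) lies midway between the tips of the shut fingers; the grasp point (between the pads) lies 19 mm behind it; z points along the fingers, y is the line along which they close (so a half turn about z gives the same grasp; the last joint's range is limited). The gripper opens to 92 mm and grips with 3 to 60 N. Pads are 19 mm wide; open, the fingers measure 130 mm over their backs; the gripper's body (75 mm by 190 mm) begins 47 mm behind the grasp point.
Start: joints at [81.2, 28.699, -24.465, 88.831, 12.651, 65.22, -12.049], TCP at [0.263, -0.594, 0.227] pointing down, gripper open.
Joint ranges: [-164.97, 164.97], [-17.58, 116.51], [-87.97, 89.64], [11.32, 138.91], [-80.73, 260.73], [10.89, 115.49], [-147.41, 147.41]. Speed limits (degrees/s): [147.25, 147.25, 180, 180, 180, 180, 180].

### API

Orientations are given as [roll, pitch, yaw] about the fixed x, y, z axes, in that order (R = Rz(yaw) Ry(pitch) Rx(roll)).
In Python, from rig import arm gives the robot as it stands.
- The arm moves only by the tool servo_tool, never from a script. Its argument "motion" is a list of rows, each a list of 7 numbers: the gripper's target within -1 to 1 (shut at 1, half-way at 0, fully open at -1), then the shift along the tool's x, y, z each as a share of 0.05 m, from -1 to 1, then the turn, a rotation vector about the tool's x, y, z each as a share of pi rad, from -1 to 1. In form: [[grip, dx, dy, dz, wx, wy, wz], ...]. A call has 1 to 10 rows; each row shifts and turns the commanded pose from where the row before left it, along the tool's axes as they then stand; what a row does not reach is not made up. A row lasts 1/8 s, in which the tool goes at most 62.5 mm and 10.7 degrees, less where a joint would pass 70% of its speed; a pose out of reach is approached as far as the arm can. A call with a number of a shift or a turn outside -1 to 1 is refused whole. A call with a gripper value outside its range is refused whole. The fingers move at their own pace and stop on an object; the grip force is fixed at half the most. Time passes only in rows, so rows that do not move let the fingers close. It gives the time, the measured TCP pose, the force, the opening and the grip force at its end, in the units of the state.
- arm.observe(): the state, without advancing time (a new reading comes with each control period).
- arm.get_image(name): name is "scene" or "top" or "wrist"; returns a dict with "img" (400x640x3 uint8, red, green, blue), "camera_matrix" (3x3 intrinsics, pixels), "view" (4x4, takes a point from world to camera coordinates); the wrist camera has in their place "mount" (4x4, takes a point from camera to tool coordinates, whose origin is the TCP and whose axes are the flange's). Camera axes: x right, y down, z forward; pixel columns grow to the right and rows downward; lengths in m; the calibration is good to about 2 mm. A picture is of the moment at which its call begins: read the wrist's pose just before it. There is no depth.
- arm.job_done(): hands the job in; it is judged then, once.
The state is a dict: "time_s": time; "joint_pos": joint angles; "qd": joint speeds; "joint_torque": joint torques, N m; "ee_pos": TCP position; "tool_rot": TCP orientation; "wrist_force": force on the tool from outside, world axes, zero at the start; "moment": the same for the moment, N m; "finger_gap": opening from 0.0 (shut) to 1.0 (fully open); "grip_force": force on a finger pad.
Only numpy, scipy, OpenCV 4.12 (cv2) and the standard library are available. Lean on these libraries where they do the work, as an engineer would, in place of code of your own. Each camera call takes 0.05 s, during which the arm holds its last target. There are 200 camera calls.

### The job

Take the scoop of stripped nuts by its handle, press the reject bin's one-way flap open with the scoop's nose (keep the fingers off the flap), and tip all three nuts through into the bin. Draw the scoop out so that the flap falls shut, then put the scoop away in its wooden dock: hook the nose under the dock's steel lip with the heel raised, swing the heel down until the scoop lies flat between lip and heel ridge, and let go. Leave the two rolls of tape and the sanding block where they are.

Things in the scene. Friction and masses are not known exactly. Their poses are not given: they have to be found in the camera images.
- scoop: Loose aluminium scoop, black rubber handle, 0.12 kg, holding the nuts, nose pointing away from the robot. Origin: centre of the pan's underside; +x to the nose, +z up. Pan x -50 to 50, 64 wide, floor 4 thick; back and side walls 36 high. Side walls slope from 36 high at x 0 down to the floor at x 32; ahead of that the floor is a bare tongue, open in front. All sizes in mm.
- scoop_grip (a point): Middle of the scoop's handle, where to pinch it across y; x -79, z 51 in the scoop's frame. The handle is a flat-sided bar 14 wide (y), 22 deep, rising backward at 35 degrees from the back wall (x -50, z 30 to x -112, z 74). The fingers may lean as suits; gripped from straight above or up to 40 degrees with the tips toward the nose, there is room for tipping 40 degrees nose-down at the port.
- scoop_nose (a point): Middle of the scoop's front lower edge: x 50, z 0 in its frame. Tongue behind it 18 long, 64 wide, 4 thick. Nuts begin to slide out over it at about 18 to 26 degrees nose-down; 40 degrees empties the scoop.
- reject_bin: Fixed, hollow grey steel box, 90 deep (x) x 130 wide x 190 high, walls 4, closed flat top. Origin: centre of its underside; the front with the port faces -x, towards the robot. A fixed plywood clamp jig, up to 95 high, stands before it (world x 0.35 to 0.49 m, y -0.20 to 0.10 m): come over it.
- port_sill (a point): Middle of the port's lower edge (sill) on the bin's front face: x -45, y 0, z 100 in the bin's frame; its +x points into the bin. The port is 100 wide (y -50 to 50 from here) and 75 high (z 0 to 75 from here), framed in dark steel.
- flap (a joint): Angle of the steel flap (104 wide, 80 high, 3 thick, 40 g) that hangs just behind the port, hinged along the port's upper edge. 0: hanging shut; up to 1.4 as the lower edge swings into the bin. Opens inward only, at well under 1 N, and falls shut by itself.
- flap_edge (a point): Middle of the flap's lower edge; when shut it hangs about 3 below the sill, behind the front wall.
- dock: Fixed plywood dock. Origin: on its underside, below a docked scoop's origin; +x (away from the robot) is where the docked nose points. Base x -68 to 70, 100 wide, 8 thick: the scoop lies on it at z 8. Heel ridge at x -65 to -55, 64 wide, top z 20; stop at x 57 under the lip. Ridge to stop 112, ridge to lip edge only 95: the 100 long pan cannot be laid in flat.
- lip_edge (a point): Middle of the lower near edge of the dock's steel lip: x 40, y 0, z 22 in the dock's frame, axes as the dock's. The lip spans x 40 to 67, z 22 to 28: 14 clear above the base, 82 clear between its posts in y. Enter the tongue nose-down by 10 to 25 degrees to about x 50, then swing the heel down in front of the ridge.
- nut_0: One of three alike steel hex nuts, 19 across flats, 10 thick, 16 g, lying flat in the scoop at the start. Origin: centre of its underside.
- nut_1: One of three alike steel hex nuts, 19 across flats, 10 thick, 16 g, lying flat in the scoop at the start. Origin: centre of its underside.
- nut_2: One of three alike steel hex nuts, 19 across flats, 10 thick, 16 g, lying flat in the scoop at the start. Origin: centre of its underside.
- masking_tape: Bystander: pale roll of tape lying flat, 90 across, 25 high. Origin: centre of its underside.
- yellow_tape: Bystander: yellow roll of tape lying flat, 96 across, 19 high. Origin: centre of its underside.
- sanding_block: Bystander: brown sanding block, 66 x 110 x 33 high. Origin: centre of its underside.

How it is judged (in metres and radians):
On the way, in this order (a step that is already met when the one before it is completed fails the run):
1. The scoop's nose has pushed the flap open and is inside the port (value of joint flap above 0.3 rad and x of scoop_nose in the frame of port_sill between 0.012 and 0.085 m and y of scoop_nose in the frame of port_sill between -0.05 and 0.05 m), for 0.1 s.
2. All three nuts are inside the bin, below the sill (z of nut_0 in the frame of reject_bin between 0 and 0.085 m and x of nut_0 in the frame of reject_bin between -0.042 and 0.042 m and y of nut_0 in the frame of reject_bin between -0.062 and 0.062 m and z of nut_1 in the frame of reject_bin between 0 and 0.085 m and x of nut_1 in the frame of reject_bin between -0.042 and 0.042 m and y of nut_1 in the frame of reject_bin between -0.062 and 0.062 m and z of nut_2 in the frame of reject_bin between 0 and 0.085 m and x of nut_2 in the frame of reject_bin between -0.042 and 0.042 m and y of nut_2 in the frame of reject_bin between -0.062 and 0.062 m), for 0.2 s.
3. The scoop's nose is under the dock's lip while its heel is raised (scoop nose-down by more than 0.09 rad) (x of scoop_nose in the frame of lip_edge above 0.001 m and z of scoop_nose in the frame of lip_edge between -0.02 and 0 m and y of scoop_nose in the frame of lip_edge between -0.03 and 0.03 m and angle between scoop's own z axis and vertical above 0.09 rad), for 0.05 s.
At the end, for the whole second after the job is handed in: All three nuts lie in the bin, at least 15 mm below the sill, and the flap hangs shut (under 0.08 rad). The scoop lies flat on the dock's base (within 0.05 rad of level, within 14 mm of its middle line), its nose 2 to 20 mm under the lip, released and at rest (all of step 2 and value of joint flap below 0.08 rad and x of scoop_nose in the frame of lip_edge between 0.002 and 0.02 m and z of scoop_nose in the frame of lip_edge below -0.01 m and z of scoop in the frame of dock between 0.004 and 0.012 m and y of scoop in the frame of dock between -0.014 and 0.014 m and angle between scoop's own z axis and vertical below 0.05 rad and linear speed of scoop below 0.02 m/s and angular speed of scoop below 0.1 rad/s); the robot touches nothing.
It fails at once if The fingers push on the flap (contact force between the fingers and flap above 0.5 N).
It fails at once if A bystander is moved by more than 30 mm (distance of any of masking_tape, yellow_tape, sanding_block from where it was at the start of the episode above 0.03 m).
It also fails if it takes over 67 s, if anything falls off the work surface, if the arm or the gripper's body presses on something with over 40 N, if the wrist force passes 120 N, or if a joint passes its speed limit or range.

## Working session

There is one attempt and no reset: what is moved stays moved. The work goes in short steps, Python scripts to look and compute and a tool call to move; the robot and the scene stay as the last step left them, time stands still between calls to the robot, and variables do not carry over. Pictures are saved under pics/ and viewed, at most 10 in all, crops included, and the job is handed in when it is done.

Besides the shell and the picture viewer there is one more tool, called after "Call:" as a command line: name --pt "numbers of a row" for each row, then --argument value for the rest. servo_tool: Moves the arm, as the interface text tells. Shift numbers are shares of 0.05 m and turn numbers shares of pi rad, none past 1 either way. Its arguments: {"type":"object","properties":{"motion":{"type":"array","items":{"type":"array","items":{"type":"number"}}}},"required":["motion"]}

```bash
mkdir -p pics; ls; cat > h.py <<'E'
from rig import arm
import numpy as np, cv2
from scipy.spatial.transform import Rotation as R
def cam(name):
    s=arm.observe(); d=arm.get_image(name)
    K=np.array(d["camera_matrix"])
    if name=="wrist":
        T=np.eye(4);T[:3,:3]=R.from_euler('xyz',s["tool_rot"],degrees=True).as_matrix();T[:3,3]=s["ee_pos"]
        C=T@np.array(d["mount"])
    else: C=np.linalg.inv(np.array(d["view"]))
    return d["img"],K,C
def save(n,img): cv2.imwrite(n,cv2.cvtColor(img,cv2.COLOR_RGB2BGR))
def ray(K,C,uv):
    v=C[:3,:3]@np.linalg.inv(K)@np.array([uv[0],uv[1],1.]); return C[:3,3],v/np.linalg.norm(v)
def onz(K,C,uv,z):
    o,v=ray(K,C,uv); return o+v*(z-o[2])/v[2]
def proj(K,C,p):
    q=np.linalg.inv(C)@np.append(p,1); q=K@q[:3]; return q[:2]/q[2]
def tri(r1,r2):
    (o1,v1),(o2,v2)=r1,r2
    A=np.stack([v1,-v2],1); t=np.linalg.lstsq(A,o2-o1,rcond=None)[0]
    a,b=o1+t[0]*v1,o2+t[1]*v2; return (a+b)/2,np.linalg.norm(a-b)
E
python3 - <<'E'
from h import *
import pickle
D={}
for n in ("scene","top"):
    D[n]=cam(n); save(f"pics/{n}0.png",D[n][0]); print(n,D[n][2].round(3).tolist(),D[n][1].tolist())
pickle.dump(D,open("d0.pkl","wb"))
print(arm.observe())
E
```

```text
pics
scene [[-0.797, -0.342, 0.497, -0.291], [-0.603, 0.425, -0.675, 1.085], [0.02, -0.838, -0.545, 0.984], [0.0, 0.0, 0.0, 1.0]] [[466.3832438893911, 0.0, 325.58267380935354], [0.0, 466.3832438893911, 211.09413888777198], [0.0, 0.0, 1.0]]
top [[0.015, -0.993, 0.115, 0.364], [-1.0, -0.018, -0.023, 0.018], [0.025, -0.115, -0.993, 1.452], [0.0, 0.0, 0.0, 1.0]] [[397.4641079168934, 0.0, 317.7558862478387], [0.0, 397.4641079168934, 196.26613784605578], [0.0, 0.0, 1.0]]
{'time_s': 0.1, 'joint_pos': array([ 81.19960937,  28.74928794, -24.45549067,  88.88479913,
        12.65190526,  65.21992089, -12.04712902]), 'qd': array([ 0.03417629, -0.03922218, -0.00062874, -0.08045796, -0.10751946,
        0.04401428, -0.09642804]), 'joint_torque': array([-1.10930586e-02, -5.67881262e+01, -5.83825037e+00, -2.79921752e+01,
       -6.88883266e-02,  2.39549030e-02,  5.75735453e-05]), 'ee_pos': array([ 0.26285915, -0.59379316,  0.22577958]), 'tool_rot': array([-1.79899643e+02, -3.48099790e-03,  2.38869214e+01]), 'wrist_force': array([ 0.14993902, -0.13243904,  0.74303631]), 'moment': array([0.01067672, 0.02509095, 0.04495302]), 'grip_force': 0.0, 'finger_gap': 0.9975604096099454}
```

View pics/scene0.png

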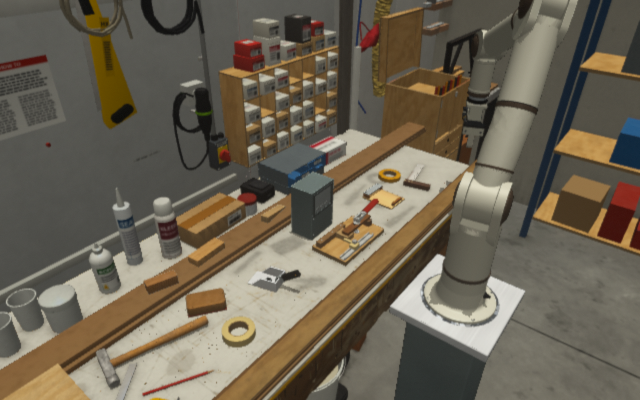

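View pics/top0.png

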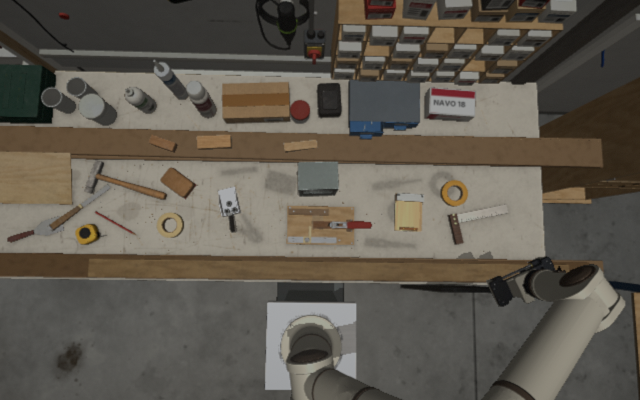

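The scene picture shows the scoop near (270,280), the bin near (312,205) and the dock near (383,198). In the top picture the scoop is at (229,205), the bin at (318,178), the dock at (408,212), the masking tape at (169,225), the sanding block at (177,182) and the yellow tape at (454,193).

```bash
python3 - <<'E'
from h import *
import pickle
D=pickle.load(open("d0.pkl","rb"))
_,K,C=D["top"]
for n,uv,z in [("scoop pan",(229,200),.02),("handle end",(233,230),.07),("bin top",(318,178),.19),("dock",(408,212),.01),("mask",(169,225),.025),("block",(177,182),.033),("yel",(454,193),.019),("beam near edge",(318,165),.0),("front edge beam",(318,255),.0),("beam back",(318,135),0)]:
    print(n,onz(K,C,uv,z).round(3))
w=cam("wrist"); pickle.dump(w,open("w0.pkl","wb")); print(w[1].round(1).tolist(),w[2].round(3).tolist())
a=cv2.resize(D["top"][0][165:245,130:270],None,fx=2.85,fy=2.85,interpolation=2)
b=cv2.resize(D["top"][0][165:245,370:510],None,fx=2.85,fy=2.85,interpolation=2)
w_=cv2.resize(w[0],(a.shape[1]*1,int(a.shape[1]*400/640)))
s=cv2.resize(D["scene"][0][150:300,230:430],(399,300),interpolation=2)
L=np.vstack([a,b]); Rr=np.vstack([w_,s]); H=max(L.shape[0],Rr.shape[0])
pad=lambda x:np.pad(x,((0,H-x.shape[0]),(0,0),(0,0)))
save("pics/m1.png",np.hstack([pad(L),pad(Rr)])); print(a.shape,w_.shape,s.shape)
E
```

```text
scoop pan [0.51  0.304 0.02 ]
handle end [0.402 0.276 0.07 ]
bin top [ 0.569 -0.012  0.19 ]
dock [ 0.479 -0.347  0.01 ]
mask [0.417 0.511 0.025]
block [0.57  0.489 0.033]
yel [ 0.551 -0.515  0.019]
beam near edge [ 0.649 -0.015  0.   ]
front edge beam [ 0.318 -0.02   0.   ]
beam back [ 0.763 -0.014  0.   ]
[[287.4, 0.0, 315.5], [0.0, 287.4, 195.5], [0.0, 0.0, 1.0]] [[0.404, -0.887, -0.225, 0.322], [-0.915, -0.392, -0.098, -0.568], [-0.001, 0.245, -0.969, 0.384], [0.0, 0.0, 0.0, 1.0]]
(228, 399, 3) (249, 399, 3) (300, 399, 3)
```

View pics/m1.png

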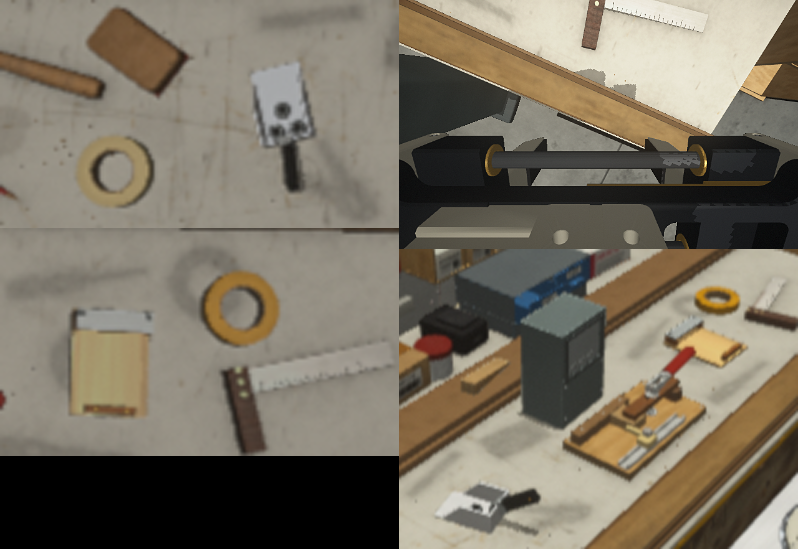

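The mosaic shows the scoop in the top crop with its nose up the picture and slightly left, its handle at the bottom, and three nuts in the pan. The dock's steel lip is on its far side. The lower half of the wrist picture is blocked by the gripper, so things must lie ahead of the tool to be seen.

Call:
servo_tool --pt "-1 0 0 0 0 0 0.045" --pt "-1 0 0 0 0 0 0.045" --pt "-1 0 0 0 0 0 0.045" --pt "-1 0 -0.95 0 0 0 0" --pt "-1 0 -0.95 0 0 0 0" --pt "-1 0 -0.95 0 0 0 0" --pt "-1 0 -0.95 0 0 0 0" --pt "-1 0 0 0 0 0 0"

```text
time_s: 1.15
ee_pos: [0.2647, -0.4007, 0.2266]
tool_rot: [-179.9, 0.1, -0.2]
wrist_force: [0.5, -0.1, 0.2]
finger_gap: 1.001
grip_force: 0.0
```

```bash
python3 - <<'E'
from h import *
import pickle
w=cam("wrist"); pickle.dump(w,open("wd.pkl","wb"))
print(proj(w[1],w[2],[.48,-.347,.02]),proj(w[1],w[2],[.524,-.012,.1]))
save("pics/wd.png",w[0])
E
```

```text
[265.34701544 -17.75684288] [-175.30375637 -126.71822082]
```

View pics/wd.png

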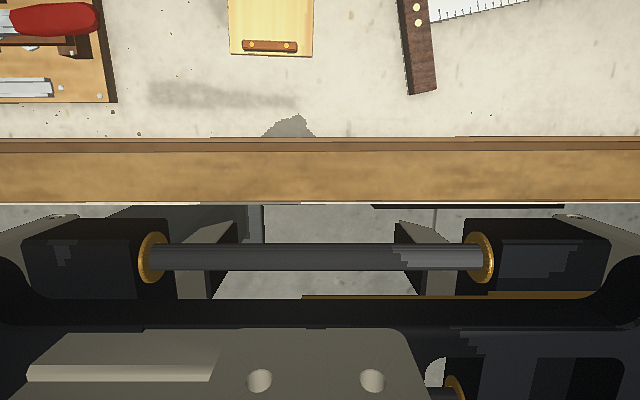

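The wrist picture shows the dock's near part with the heel ridge at (271,46). The lip is out of view above, so I lean the tool forward a little and take two views.

Call:
servo_tool --pt "-1 0 0 0 0 0.045 0" --pt "-1 0 0 0 0 0 0"

```text
time_s: 1.45
ee_pos: [0.2616, -0.4061, 0.2265]
tool_rot: [180.0, -8.0, -0.8]
wrist_force: [-0.5, -0.9, -0.2]
finger_gap: 1.002
grip_force: 0.0
```

```bash
python3 - <<'E'
from h import *
import pickle
w=cam("wrist"); pickle.dump(w,open("wd1.pkl","wb"))
E
```

Call:
servo_tool --pt "-1 0 -0.8 0 0 0 0" --pt "-1 0 -0.8 0 0 0 0" --pt "-1 0 -0.8 0 0 0 0" --pt "-1 0 -0.8 0 0 0 0" --pt "-1 0 0 0 0 0 0"

```text
time_s: 2.12
ee_pos: [0.2661, -0.2424, 0.2269]
tool_rot: [180.0, -7.9, -0.2]
wrist_force: [-0.2, -0.3, -0.6]
finger_gap: 0.998
grip_force: 0.0
```

```bash
python3 - <<'E'
from h import *
import pickle
w=cam("wrist"); pickle.dump(w,open("wd2.pkl","wb"))
w1=pickle.load(open("wd1.pkl","rb"))
print(arm.observe()["ee_pos"])
save("pics/wd12.png",np.vstack([cv2.resize(w1[0][:220],(800,275)),cv2.resize(w[0][:220],(800,275))]))
E
```

```text
[ 0.26651597 -0.2442283   0.22729657]
```

View pics/wd12.png

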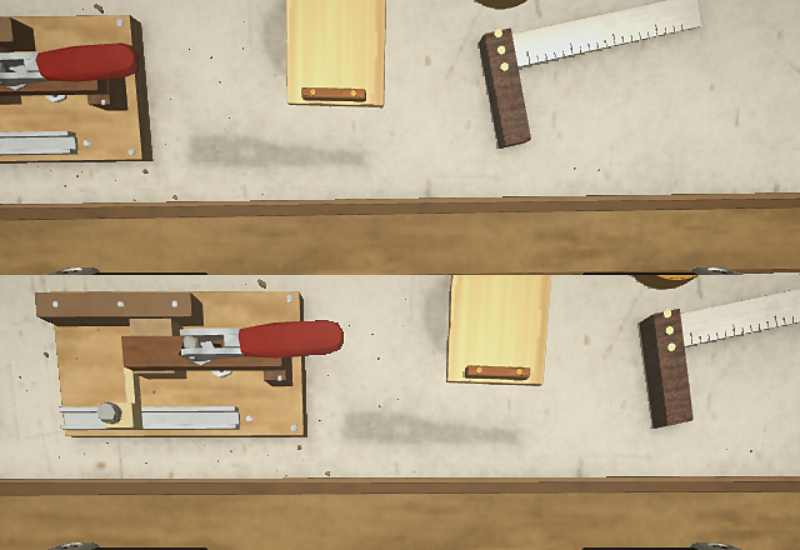

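Both views show the dock's near part: the base's front corners at about (287,103)/(383,106) in the upper one and the heel ridge just above them. The lip is still out of frame, so I lean further and take a pair that also covers the bin.

Call:
servo_tool --pt "-1 0 0 0 0 0.045 0" --pt "-1 0 0 0 0 0.045 0" --pt "-1 0 0 0 0 0 0" --pt "-1 0 0 0 0 0 0"

```text
time_s: 2.68
ee_pos: [0.266, -0.2449, 0.2269]
tool_rot: [-179.9, -24.2, -0.5]
wrist_force: [0.3, -0.6, -0.4]
finger_gap: 0.994
grip_force: 0.0
```

```bash
python3 - <<'E'
from h import *
import pickle
w=cam("wrist"); pickle.dump(w,open("we1.pkl","wb"))
E
```

Call:
servo_tool --pt "-1 0 -0.8 0 0 0 0" --pt "-1 0 -0.8 0 0 0 0" --pt "-1 0 -0.8 0 0 0 0" --pt "-1 0 -0.8 0 0 0 0" --pt "-1 0 0 0 0 0 0" --pt "-1 0 0 0 0 0 0"

```text
time_s: 3.48
ee_pos: [0.3075, -0.1634, 0.2456]
tool_rot: [-177.2, -22.1, -0.1]
wrist_force: [-0.2, 0.4, 0.6]
finger_gap: 0.997
grip_force: 0.0
```

```bash
python3 - <<'E'
from h import *
import pickle
w=cam("wrist"); pickle.dump(w,open("we2.pkl","wb"))
w1=pickle.load(open("we1.pkl","rb"))
s=arm.observe();print(s["ee_pos"],s["tool_rot"],s["joint_pos"].round(0))
save("pics/we12.png",np.vstack([cv2.resize(w1[0][:230],(800,288)),cv2.resize(w[0][:230],(800,288))]))
E
```

```text
[ 0.30716142 -0.16402645  0.2456002 ] [-177.18399849  -22.12052548   -0.24579712] [ 57. -17. -14. 139. -29.  48. -28.]
```

View pics/we12.png

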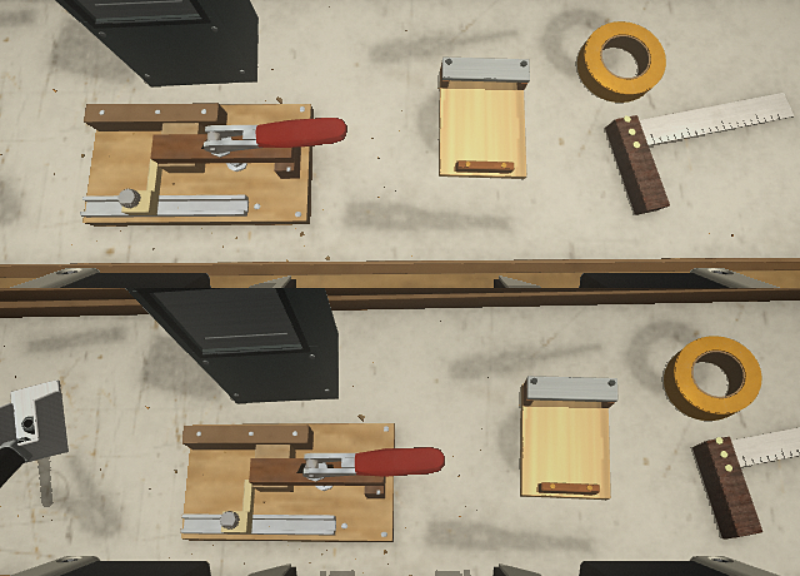

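The pair shows the dock whole (upper picture: base near corners (439,177),(526,178), lip (441–530, 57–88)). The bin's front foot is at (150,86),(257,82) upper and (237,114),(338,110) lower, and the port's lower frame corners are at (203,66),(301,61) lower. The scoop is at the left edge of the lower one.

```bash
cat > m.py <<'E'
from h import *
import pickle
A=pickle.load(open("we1.pkl","rb"));B=pickle.load(open("we2.pkl","rb"))
def sub(I,p,w=3):
    g=cv2.cvtColor(I,cv2.COLOR_RGB2GRAY)
    q=np.array([[p]],np.float32)
    return cv2.cornerSubPix(g,q,(w,w),(-1,-1),(3,50,.01))[0,0]
P={"baseL":((439,177),(520,208)),"baseR":((526,178),(610,210)),"lipTopFarL":((446,58),(527,90)),"lipTopFarR":((528,58),(617,90)),
"lipNearL":((441,80),(523,115)),"lipNearR":((529,82),(615,117)),"lipBotL":((440,88),None),
"ridgeL":((456,161),(538,196)),"ridgeR":((514,162),(599,197)),
"binL":((150,86),(237,114)),"binR":((257,82),(338,110)),"portL":((105,22),(203,66)),"portR":((200,23),(301,61))}
for n,(a,b) in P.items():
    pa=sub(A[0],np.array(a)/1.25); o=[n,(pa*1.25).round(1)]
    if b is not None:
        pb=sub(B[0],np.array(b)/1.25); t,e=tri(ray(A[1],A[2],pa),ray(B[1],B[2],pb)); o+=[(pb*1.25).round(1),t.round(4),round(e,4)]
    print(*o)
za=cv2.resize(A[0][30:150,340:440],(400,480),interpolation=2); zb=cv2.resize(B[0][0:120,100:300][:, :],(400,240),interpolation=2); zc=cv2.resize(A[0][0:120,50:250],(400,240),interpolation=2)
save("pics/z.png",np.hstack([za,np.vstack([zb,zc])]))
E
python3 m.py
```

```text
baseL [438.3 174.6] [520.1 207.1] [ 0.4105 -0.2972  0.0059] 0.0004
baseR [526.3 175.9] [609.4 209.5] [ 0.4087 -0.3986  0.0041] 0.0008
lipTopFarL [443.1  60.5] [527.7  89.8] [ 0.5462 -0.3055  0.0206] 0.001
lipTopFarR [528.  58.] [617.  90.] [ 0.5371 -0.3989  0.0346] 0.0005
lipNearL [441.  80.] [520.4 117.3] [ 0.5149 -0.2988  0.0231] 0.008
lipNearR [529.4  79.6] [615. 117.] [ 0.506  -0.3952  0.0374] 0.0054
lipBotL [438.3  87.3]
ridgeL [456.7 160.1] [538.  194.7] [ 0.425  -0.3173  0.0106] 0.0028
ridgeR [513.3 161.7] [599.1 196. ] [ 0.42   -0.3796  0.0195] 0.0001
binL [150.5  86.6] [235.9 114.8] [ 0.5318  0.0524 -0.0042] 0.0001
binR [256.7  81.3] [338.  110.1] [ 0.5355 -0.0792 -0.0012] 0.0002
portL [105.5  22.2] [203.  66.] [0.5455 0.0462 0.0785] 0.0064
portR [200.  23.] [302.1  60.1] [ 0.5338 -0.062   0.0953] 0.0041
```

View pics/z.png

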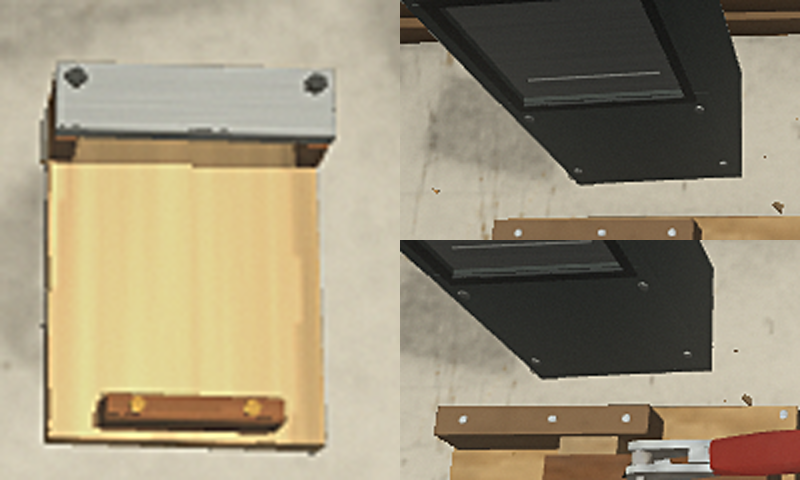

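The zoom shows the dock from above with the lip's far edge at (57,63)–(334,70), its near top edge at (57,128)–(333,133) and the base's near edge at (46,440)–(322,446). In the right-hand crops the bin's port sill is at (525,103)–(690,98).

```bash
python3 - <<'E'
from h import *
import pickle
A=pickle.load(open("we1.pkl","rb"));B=pickle.load(open("we2.pkl","rb"));D=pickle.load(open("d0.pkl","rb"))
za=lambda x,y:(340+x/4-.4,30+y/4-.4)
for n,p,z in [("lipfarL",(57,63),.028),("lipfarR",(334,70),.028),("lipnearL",(57,128),.028),("lipnearR",(333,133),.028),("baseL",(46,438),.008),("baseR",(322,444),.008),("ridL",(98,398),.02),("ridR",(284,402),.02)]:
    print(n,onz(A[1],A[2],za(*p),z).round(4))
for W,n,p in [(A,"A",(150.5,86.6)),(A,"A",(256.7,81.3)),(B,"B",(235.9,114.8)),(B,"B",(338,110.1))]: print(n,onz(W[1],W[2],np.array(p)/1.25,0).round(4))
for x,y in [(525,105),(690,98),(530,95),(685,93)]:
    o,v=ray(B[1],B[2],(100+(x-400)/2,y/2)); print("sill",(o+v*(.5345-o[0])/v[0]).round(4))
for x,y in [(455,278-240),(625,270-240)]:
    o,v=ray(A[1],A[2],(50+(x-400)/2,y/2)); print("sillA",(o+v*(.5345-o[0])/v[0]).round(4))
# scoop in B
print("scoop centre guess", onz(B[1],B[2],(40/1.25,130/1.25),.02))
E
```

```text
lipfarL [ 0.545  -0.3033  0.028 ]
lipfarR [ 0.5413 -0.4027  0.028 ]
lipnearL [ 0.5191 -0.3025  0.028 ]
lipnearR [ 0.5162 -0.4005  0.028 ]
baseL [ 0.4108 -0.2977  0.008 ]
baseR [ 0.4077 -0.396   0.008 ]
ridL [ 0.4206 -0.3146  0.02  ]
ridR [ 0.4186 -0.3792  0.02  ]
A [0.5289 0.0494 0.    ]
A [ 0.5349 -0.0797  0.    ]
B [0.5296 0.0502 0.    ]
B [ 0.5348 -0.0794  0.    ]
sill [0.5345 0.0397 0.0909]
sill [ 0.5345 -0.0671  0.0953]
sill [0.5345 0.031  0.1005]
sill [ 0.5345 -0.0654  0.1001]
sillA [0.5345 0.0405 0.092 ]
sillA [ 0.5345 -0.0651  0.0971]
scoop centre guess [0.50126142 0.28341611 0.02      ]
```

```bash
cat >> h.py <<'E'
def go(pos,yaw,lean,s=None,cur=None):
    """tool-frame move from now to TCP pos with scoop-like yaw and lean (deg): shift shares (before turn), turn shares"""
    s=s or arm.observe()
    R0=R.from_euler('xyz',s["tool_rot"],degrees=True); p0=s["ee_pos"]
    R1=R.from_euler('xyz',[180,-lean,yaw],degrees=True)
    print("shift/.05",(R0.inv().apply(np.array(pos)-p0)/.05).round(2),"turn/pi",((R0.inv()*R1).as_rotvec()/np.pi).round(3))
E
python3 - <<'E'
from h import *
s=arm.observe()
go([.37,-.16,.26],0,22,s)
s2=dict(s);s2["ee_pos"]=np.array([.37,-.16,.26]);s2["tool_rot"]=[180,-22,0]
go([.40,.05,.26],0,22,s2)
s2["ee_pos"]=np.array([.40,.05,.26]);go([.32,.20,.25],14,22,s2)
E
```

```text
shift/.05 [ 1.27 -0.08  0.21] turn/pi [-0.015 -0.001 -0.001]
shift/.05 [ 0.56 -4.2   0.22] turn/pi [0. 0. 0.]
shift/.05 [-1.56 -3.   -0.41] turn/pi [ 0.029  0.    -0.072]
```

Call:
servo_tool --pt "-1 0.65 -0.04 0.1 -0.015 0 0" --pt "-1 0.65 -0.04 0.1 0 0 0" --pt "-1 0.1 -0.85 0.05 0 0 0" --pt "-1 0.1 -0.85 0.05 0 0 0" --pt "-1 0.1 -0.85 0.05 0 0 0" --pt "-1 0.1 -0.85 0.05 0 0 0" --pt "-1 0.1 -0.8 0 0 0 0" --pt "-1 0 0 0 0.015 0 -0.036" --pt "-1 0 0 0 0.014 0 -0.036"

```text
time_s: 4.65
ee_pos: [0.3947, 0.0104, 0.2605]
tool_rot: [-180.0, -21.7, 13.8]
wrist_force: [-0.6, -0.8, 0.4]
finger_gap: 1.0
grip_force: 0.0
```

```bash
python3 - <<'E'
from h import *
s=arm.observe(); print(s["ee_pos"],s["tool_rot"],s["joint_pos"].round(0)); go([.33,.20,.25],14,22,s)
E
```

```text
[0.39474288 0.01042957 0.26050927] [-179.99444696  -21.71994935   13.8437489 ] [  8. -16.  -7. 136. -12.  40. -68.]
shift/.05 [-0.4  -3.99  0.07] turn/pi [ 0.     0.002 -0.001]
```

Call:
servo_tool --pt "-1 -0.05 -0.8 0 0 0 0" --pt "-1 -0.05 -0.8 0 0 0 0" --pt "-1 -0.05 -0.8 0 0 0 0" --pt "-1 -0.1 -0.8 0 0 0 0" --pt "-1 -0.1 -0.8 0 0 0 0" --pt "-1 0 0 0 0 0 0" --pt "-1 0 0 0 0 0 0"

```text
time_s: 5.52
ee_pos: [0.3387, 0.201, 0.2504]
tool_rot: [-179.9, -21.4, 13.5]
wrist_force: [0.6, -0.8, 0.0]
finger_gap: 1.0
grip_force: 0.0
```

```bash
python3 - <<'E'
from h import *
import pickle
w=cam("wrist"); pickle.dump(w,open("ws1.pkl","wb")); s=arm.observe(); print(s["ee_pos"],s["tool_rot"],s["joint_pos"].round(0))
E
```

```text
[0.3386778  0.20082775 0.2503709 ] [-179.920838    -21.43728971   13.45493291] [  -9.  -16.  -29.  136.    2.   39. -116.]
```

Call:
servo_tool --pt "-1 0.1 -0.8 0 0 0 0" --pt "-1 0.1 -0.8 0 0 0 0" --pt "-1 0 -0.8 0 0 0 0" --pt "-1 0 0 0 0 0 0" --pt "-1 0 0 0 0 0 0"

```text
time_s: 6.2
ee_pos: [0.3193, 0.3197, 0.2539]
tool_rot: [-180.0, -21.4, 13.5]
wrist_force: [0.1, -0.8, -0.4]
finger_gap: 1.0
grip_force: 0.0
```

```bash
python3 - <<'E'
from h import *
import pickle
B=cam("wrist"); pickle.dump(B,open("ws2.pkl","wb")); s=arm.observe(); print(s["ee_pos"],s["tool_rot"],s["joint_pos"].round(0))
A=pickle.load(open("ws1.pkl","rb"))
o=[]
for W in(A,B):
    u,v=proj(W[1],W[2],[.47,.29,.03]).round().astype(int); print(u,v)
    v0=min(max(v-75,0),250);u0=min(max(u-50,0),540); print("off",u0,v0)
    o.append(cv2.resize(W[0][v0:v0+150,u0:u0+100],(400,600),interpolation=2))
save("pics/zs.png",np.hstack(o))
E
```

```text
[0.31931158 0.31948428 0.25396979] [-179.96685054  -21.42242775   13.51533336] [  -7.   -6.  -50.  127.   15.   42. -143.]
275 128
off 225 53
360 135
off 310 60
```

View pics/zs.png

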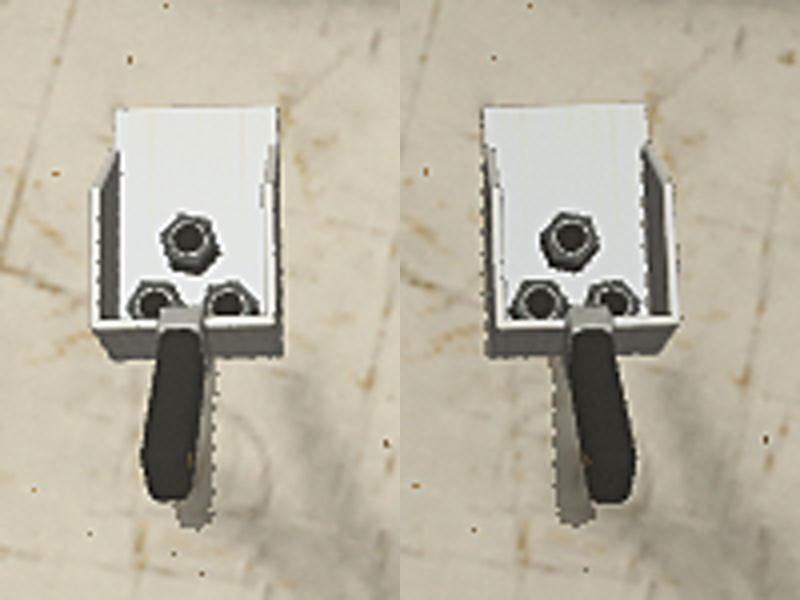

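The pair (view 1 left, view 2 right) shows the scoop with its nose edge corners at (116,107),(279,107) | (84,105),(248,104), its back wall's top corners at (93,325),(276,325) | (86,323),(278,322), and its handle end at (167,500) | (212,502).

```bash
python3 - <<'E'
from h import *
import pickle
A=pickle.load(open("ws1.pkl","rb"));B=pickle.load(open("ws2.pkl","rb"))
fa=lambda p:np.array([225+p[0]/4-.4,53+p[1]/4-.4]);fb=lambda p:np.array([310+p[0]/4-.4,60+p[1]/4-.4])
P={}
for n,a,b in [("noseL",(116,107),(84,105)),("noseR",(279,107),(248,104)),("backL",(93,325),(86,323)),("backR",(276,325),(278,322)),("hEndTopMid",(167,500),(212,502)),("hmid",(175,425),(206,425))]:
    t,e=tri(ray(A[1],A[2],fa(a)),ray(B[1],B[2],fb(b))); P[n]=t; print(n,t.round(4),round(e,4))
for n,a,b,z in [("noseL",(116,107),(84,105),.004),("noseR",(279,107),(248,104),.004),("backL",(93,325),(86,323),.036),("backR",(276,325),(278,322),.036)]:
    print(n,onz(A[1],A[2],fa(a),z).round(4),onz(B[1],B[2],fb(b),z).round(4))
# dark handle mask axis, projected on z=.051 plane
for W,o in((A,(225,53)),(B,(310,60))):
    I=W[0][o[1]:o[1]+150,o[0]:o[0]+100]; m=(I.max(2)<75).astype(np.uint8); m[:85]=0
    n,l,st,c=cv2.connectedComponentsWithStats(m); k=1+st[1:,4].argmax(); print("handle px",st[k],onz(W[1],W[2],c[k]+o,.055).round(4))
E
```

```text
noseL [5.484e-01 3.496e-01 3.000e-04] 0.0002
noseR [0.5622 0.2874 0.0027] 0.0003
backL [0.4553 0.3284 0.0222] 0.0001
backR [0.4672 0.2625 0.0338] 0.0008
hEndTopMid [0.3925 0.276  0.0701] 0.0001
hmid [0.4186 0.282  0.0597] 0.0003
noseL [0.5467 0.3483 0.004 ] [0.5463 0.3493 0.004 ]
noseR [0.5613 0.2871 0.004 ] [0.5616 0.2875 0.004 ]
backL [0.4513 0.3239 0.036 ] [0.4508 0.3281 0.036 ]
backR [0.4661 0.2621 0.036 ] [0.4668 0.2629 0.036 ]
handle px [ 35  85  16  40 492] [0.4212 0.284  0.055 ]
handle px [ 40  85  19  41 516] [0.4214 0.2836 0.055 ]
```

```bash
python3 - <<'E'
from h import *
s=arm.observe(); go([.4153,.2832,.1308],13.8,10,s)
E
```

```text
shift/.05 [0.68 1.16 2.91] turn/pi [ 0.    -0.063 -0.002]
```

Call:
servo_tool --pt "-1 0.17 0.29 0.73 0 0 0" --pt "-1 0.17 0.29 0.73 0 0 0" --pt "-1 0.17 0.29 0.73 0 0 0" --pt "-1 0.17 0.29 0.73 0 0 0" --pt "-1 0 0 0 0 -0.032 -0.001" --pt "-1 0 0 0 0 -0.031 -0.001" --pt "-1 0 0 0 0 0 0" --pt "-1 0 0 0 0 0 0"

```text
time_s: 7.25
ee_pos: [0.3857, 0.2959, 0.1721]
tool_rot: [-179.1, -9.9, 13.9]
wrist_force: [-0.5, -0.3, -1.1]
finger_gap: 0.997
grip_force: 0.0
```

```bash
python3 - <<'E'
from h import *
s=arm.observe(); print(s["ee_pos"],s["tool_rot"],s["joint_pos"].round(0)); go([.4322,.2873,.0323],13.8,10,s)
E
```

```text
[0.38574012 0.29586357 0.17212252] [-179.10238499   -9.89885375   13.86808817] [ -35.    9.  -10.  123.    9.   39. -127.]
shift/.05 [0.37 0.43 2.9 ] turn/pi [-0.005  0.001  0.   ]
```

Call:
servo_tool --pt "-1 0.18 0.21 0.45 -0.005 0 0" --pt "-1 0.19 0.22 0.45 0 0 0" --pt "-1 0 0 0.5 0 0 0" --pt "-1 0 0 0.5 0 0 0" --pt "-1 0 0 0 0 0 0"

```text
time_s: 7.88
ee_pos: [0.4226, 0.2834, 0.0803]
tool_rot: [179.9, -9.7, 14.0]
wrist_force: [-0.4, -0.0, 0.9]
finger_gap: 1.0
grip_force: 0.0
```

```bash
python3 - <<'E'
from h import *
s=arm.observe(); print(s["ee_pos"],s["tool_rot"],s["joint_pos"].round(0)); go([.4322,.2873,.0323],13.8,10,s)
E
```

```text
[0.42256373 0.28341616 0.08033313] [179.94645522  -9.66639526  13.96531657] [ -34.   21.   -7.  124.   14.   28. -128.]
shift/.05 [ 0.04 -0.03  0.98] turn/pi [0.    0.002 0.001]
```

Call:
servo_tool --pt "-1 0.04 -0.03 0.33 0 0 0" --pt "-1 0 0 0.33 0 0 0" --pt "-1 0 0 0.32 0 0 0" --pt "-1 0 0 0 0 0 0" --pt "1 0 0 0 0 0 0" --pt "1 0 0 0 0 0 0" --pt "1 0 0 0 0 0 0" --pt "1 0 0 0 0 0 0" --pt "1 0 0 0 0 0 0"

```text
time_s: 9.0
ee_pos: [0.4342, 0.2893, 0.0342]
tool_rot: [-179.9, -9.9, 14.0]
wrist_force: [0.2, -1.1, -0.2]
finger_gap: 0.505
grip_force: 0.0
```

Call:
servo_tool --pt "1 0 0 0 0 0 0" --pt "1 0 0 0 0 0 0"

```text
time_s: 9.25
ee_pos: [0.4341, 0.2892, 0.034]
tool_rot: [-179.9, -9.9, 14.0]
wrist_force: [0.0, 1.4, 0.2]
finger_gap: 0.289
grip_force: 0.0
```

```bash
python3 - <<'E'
from h import *
s=arm.observe(); print(s["ee_pos"],s["tool_rot"],s["joint_pos"].round(0),s["finger_gap"]*92,s["grip_force"])
E
```

```text
[0.43412777 0.28923025 0.03398276] [-179.94306662   -9.85496081   13.96403058] [ -36.   27.   -4.  123.   17.   22. -131.] 26.552057357157846 0.0
```

Call:
servo_tool --pt "1 0 0 0 0 0 0" --pt "1 0 0 0 0 0 0" --pt "1 0 0 0 0 0 0" --pt "1 0 0 0 0 0 0" --pt "1 0.05 0 -0.25 0 0 0" --pt "1 0.05 0 -0.3 0 0 0" --pt "1 0.05 0 -0.3 0 0 0" --pt "1 0.05 0 -0.3 0 0 0" --pt "1 0 0 0 0 0 0" --pt "1 0 0 0 0 0 0"

```text
time_s: 10.5
ee_pos: [0.4341, 0.289, 0.0924]
tool_rot: [-179.9, -9.9, 14.0]
wrist_force: [0.1, 0.5, -2.1]
finger_gap: 0.15
grip_force: 30.0
```

```bash
python3 - <<'E'
from h import *
import pickle
W=cam("wrist"); pickle.dump(W,open("wg.pkl","wb")); s=arm.observe()
print(s["ee_pos"],s["tool_rot"],s["joint_pos"].round(0),s["finger_gap"]*92,s["grip_force"],s["wrist_force"],s["moment"])
D={n:cam(n) for n in("scene","top")}
sc=cv2.resize(D["scene"][0][200:320,180:340],(400,300),interpolation=2)
save("pics/g.png",np.hstack([cv2.resize(W[0][0:300],(640,300)) [:, 120:520],sc]))
E
```

```text
[0.43380853 0.28885063 0.09197749] [-179.96367008   -9.81308933   13.96322516] [ -33.   20.   -7.  122.   14.   30. -127.] 13.51793183423597 29.99454975128174 [-0.54394286 -0.41882936 -1.48054902] [-0.03273403  0.4046313   0.0476894 ]
```

View pics/g.png

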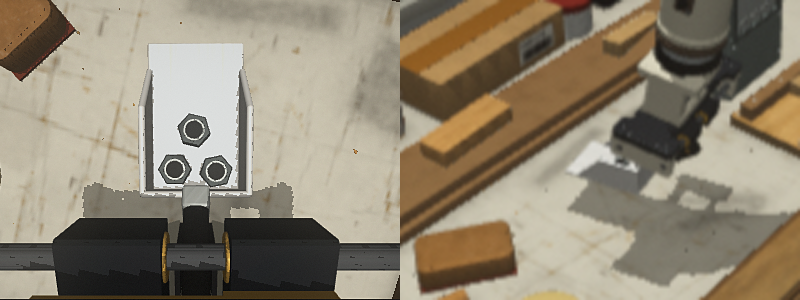

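The left crop (wrist, columns offset by 120) shows the scoop held straight with all three nuts and its nose edge at (149–243, 43). The right crop (scene) shows it lifted clear.

```bash
python3 - <<'E'
from h import *
import pickle
I,K,C=pickle.load(open("wg.pkl","rb"))
g=cv2.cvtColor(I,cv2.COLOR_RGB2GRAY)
c=g[80:130,316].astype(int); 
q=cv2.cornerSubPix(g,np.array([[[269,43]],[[363,43]]],np.float32),(3,3),(-1,-1),(3,50,.01))[:,0]; print(q)
s=arm.observe(); T=np.eye(4);T[:3,:3]=R.from_euler('xyz',s["tool_rot"],degrees=True).as_matrix();T[:3,3]=s["ee_pos"]
M=np.linalg.inv(T)@C
w=np.linalg.norm(q[1]-q[0]); d=K[0,0]*.064/w
for p in(q[0],q[1],q.mean(0)):
    v=np.linalg.inv(K)@np.append(p,1)*d; print("nose in tool",(M@np.append(v,1))[:3].round(4))
R0=R.from_euler('xyz',[-179.93,-9.86,13.96],degrees=True)
for n in([.554,.318,.002],): print("from world",R0.inv().apply(np.array(n)-[.4341,.2892,.034]).round(4))
# level-scoop prediction using ray: nose world height
o,v=ray(K,C,q.mean(0)); n=o+v*d; print("nose world now",n.round(4),"TCP-rel dz",(n-s["ee_pos"]).round(4),"expected dz",.004-.034)
E
```

```text
[[268.2504    43.764782]
 [362.2733    43.419632]]
nose in tool [ 0.1178 -0.0314  0.0562]
nose in tool [0.118  0.0326 0.0562]
nose in tool [0.1179 0.0006 0.0562]
from world [0.116  0.001  0.0526]
nose world now [0.5459 0.3162 0.0799] TCP-rel dz [ 0.1122  0.0273 -0.0118] expected dz -0.030000000000000002
```

```bash
cat >> h.py <<'E'
N=np.array([.1165,0,.0575]); L0=11.7
def tcp(nose,yaw,p):
    r=R.from_euler('xyz',[180,-(L0-p),yaw],degrees=True); return np.array(nose)-r.apply(N),r
def rows(wps,g=1,s=None):
    """wps: list of (nose,yaw,pitch,n); prints round move numbers from the present pose"""
    s=s or arm.observe(); r=R.from_euler('xyz',s["tool_rot"],degrees=True); pos=np.array(s["ee_pos"])
    e=s["tool_rot"]; yaw=e[2]; p=L0+e[1]; nose=pos+r.apply(N)
    print("now nose",nose.round(4),"yaw %.1f pitch %.1f"%(yaw,p),"grip z %.3f"%(pos-r.apply([0,0,.019]))[2])
    for n1,y1,p1,n in wps:
        out=[]
        for k in range(1,n+1):
            f=k/n; t,rr=tcp(nose+f*(np.array(n1)-nose),yaw+f*(y1-yaw),p+f*(p1-p))
            d=r.inv().apply(t-pos)/.05; w=(r.inv()*rr).as_rotvec()/np.pi
            out.append([g]+[float(x) for x in d.round(2)]+[float(x) for x in w.round(3)])
            d=np.array(out[-1]); pos=pos+r.apply(d[1:4]*.05); r=r*R.from_rotvec(d[4:]*np.pi)
        print(out, "TCP",pos.round(3)); nose,yaw,p=np.array(n1),y1,p1
def where():
    s=arm.observe(); print("t",round(s["time_s"],2),"j",s["joint_pos"].round(0),"F",s["wrist_force"].round(1),"gap",round(s["finger_gap"],3))
E
python3 - <<'E'
from h import *
where()
rows([((.50,.27,.125),8,2,4),((.508,.12,.125),4,6,4),((.513,-.015,.118),2.4,10,5)])
E
```

```text
t 10.65 j [ -33.   20.   -7.  122.   14.   30. -127.] F [ 1.1 -0.3 -1.1] gap 0.151
now nose [0.5546 0.319  0.0549] yaw 14.0 pitch 1.9 grip z 0.110
[[1, -0.26, 0.11, -0.4, -0.002, -0.0, 0.008], [1, -0.25, 0.11, -0.4, -0.001, -0.0, 0.008], [1, -0.25, 0.12, -0.4, -0.001, -0.0, 0.009], [1, -0.25, 0.14, -0.4, -0.002, -0.001, 0.008]] TCP [0.377 0.252 0.162]
[[1, -0.04, 0.7, -0.05, -0.001, -0.005, 0.005], [1, -0.03, 0.71, -0.05, -0.0, -0.006, 0.006], [1, -0.02, 0.7, -0.05, -0.001, -0.005, 0.005], [1, -0.0, 0.71, -0.04, -0.001, -0.006, 0.006]] TCP [0.387 0.112 0.171]
[[1, -0.0, 0.53, -0.01, 0.0, -0.004, 0.001], [1, -0.01, 0.53, -0.0, -0.0, -0.005, 0.002], [1, 0.01, 0.52, -0.01, -0.0, -0.004, 0.002], [1, 0.0, 0.53, -0.0, -0.0, -0.005, 0.002], [1, 0.01, 0.53, -0.01, -0.0, -0.004, 0.002]] TCP [ 0.395 -0.02   0.172]
```

Call:
servo_tool --pt "1 -0.25 0.11 -0.4 -0.002 0 0.008" --pt "1 -0.25 0.11 -0.4 -0.001 0 0.008" --pt "1 -0.25 0.12 -0.4 -0.001 0 0.009" --pt "1 -0.25 0.14 -0.4 -0.002 0 0.008" --pt "1 -0.04 0.45 -0.05 0 -0.004 0.004" --pt "1 -0.04 0.5 -0.05 0 -0.004 0.004" --pt "1 -0.03 0.5 -0.05 0 -0.004 0.004" --pt "1 0 0.45 0 0 -0.004 0.004" --pt "1 0 0 0 0 0 0"

```text
time_s: 11.78
ee_pos: [0.382, 0.156, 0.1683]
tool_rot: [-179.6, -6.9, 4.9]
wrist_force: [0.0, 0.2, -1.8]
finger_gap: 0.149
grip_force: 30.0
```

```bash
python3 - <<'E'
from h import *
where()
rows([((.513,-.015,.118),2.4,10,9)])
E
```

```text
t 11.78 j [ -25.    3.   -3.  130.    4.   40. -116.] F [ 0.   0.2 -1.8] gap 0.149
now nose [0.5041 0.1668 0.1252] yaw 4.9 pitch 4.8 grip z 0.187
[[1, -0.0, 0.38, -0.01, -0.002, -0.003, 0.002], [1, -0.01, 0.4, -0.01, -0.001, -0.003, 0.001], [1, 0.0, 0.39, -0.01, 0.0, -0.004, 0.002], [1, 0.01, 0.39, -0.01, 0.0, -0.003, 0.001], [1, -0.0, 0.4, -0.0, 0.0, -0.003, 0.002], [1, 0.01, 0.39, -0.01, -0.0, -0.003, 0.001], [1, 0.0, 0.39, -0.01, -0.0, -0.003, 0.002], [1, 0.01, 0.4, -0.01, -0.0, -0.004, 0.001], [1, 0.02, 0.39, -0.0, -0.0, -0.003, 0.002]] TCP [ 0.395 -0.02   0.172]
```

Call:
servo_tool --pt "1 0 0.38 -0.01 -0.002 -0.003 0.002" --pt "1 0 0.4 -0.01 0 -0.003 0.001" --pt "1 0 0.39 -0.01 0 -0.004 0.002" --pt "1 0.01 0.39 -0.01 0 -0.003 0.001" --pt "1 0 0.4 0 0 -0.003 0.002" --pt "1 0.01 0.39 -0.01 0 -0.003 0.001" --pt "1 0 0.39 -0.01 0 -0.003 0.002" --pt "1 0.01 0.4 -0.01 0 -0.004 0.001" --pt "1 0.02 0.39 0 0 -0.003 0.002" --pt "1 0 0 0 0 0 0"

```text
time_s: 13.02
ee_pos: [0.3968, -0.0186, 0.1716]
tool_rot: [-179.8, -1.7, 2.4]
wrist_force: [-0.2, 0.2, -2.6]
finger_gap: 0.15
grip_force: 30.0
```

```bash
python3 - <<'E'
from h import *
import pickle
where()
W=cam("wrist"); T=cam("top");pickle.dump((W,T),open("wb.pkl","wb"))
a=cv2.resize(W[0][0:250,130:510],(532,350)); b=cv2.resize(T[0][140:240,270:370],(268,268),interpolation=2)
save("pics/b.png",np.hstack([a,np.pad(b,((0,82),(0,0),(0,0)))]))
rows([((.532+.015,-.0135,.115),2.4,11,4),((.532+.035,-.013,.108),2.4,14,4)])
E
```

```text
t 13.03 j [-10.   4.  10. 128.  -1.  46. -87.] F [-0.2  0.2 -2.6] gap 0.15
now nose [ 0.5144 -0.0117  0.1175] yaw 2.6 pitch 10.0 grip z 0.191
[[1, 0.17, 0.01, 0.01, -0.002, -0.001, 0.0], [1, 0.16, 0.01, 0.0, 0.0, -0.002, 0.0], [1, 0.17, 0.02, 0.01, 0.0, -0.001, 0.001], [1, 0.17, 0.01, 0.0, 0.0, -0.002, -0.0]] TCP [ 0.43  -0.018  0.171]
[[1, 0.11, 0.0, 0.01, 0.0, -0.004, -0.0], [1, 0.12, 0.01, 0.0, 0.0, -0.004, -0.0], [1, 0.11, -0.0, 0.01, 0.0, -0.004, -0.0], [1, 0.12, -0.0, -0.0, 0.0, -0.004, -0.0]] TCP [ 0.453 -0.018  0.17 ]
```

View pics/b.png

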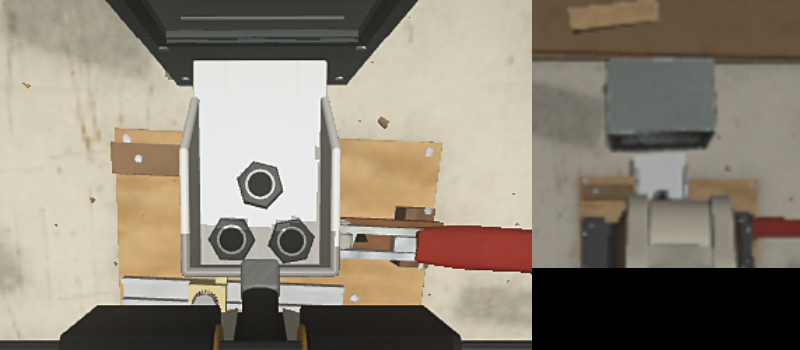

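The nose is in front of the port and centred on it (nose 193–327 at row 60, frame 165–362). All three nuts are in the pan. The nose goes in next.

Call:
servo_tool --pt "1 0.17 0.01 0.01 -0.002 -0.001 0" --pt "1 0.16 0.01 0 0 -0.002 0" --pt "1 0.17 0.02 0.01 0 -0.001 0" --pt "1 0.17 0.01 0 0 -0.002 0" --pt "1 0.11 0 0.01 0 -0.004 0" --pt "1 0.12 0 0 0 -0.004 0" --pt "1 0.11 0 0.01 0 -0.004 0" --pt "1 0.12 0 0 0 -0.004 0" --pt "1 0 0 0 0 0 0" --pt "1 0 0 0 0 0 0"

```text
time_s: 14.38
ee_pos: [0.4527, -0.0183, 0.1702]
tool_rot: [179.9, 2.3, 2.5]
wrist_force: [-0.4, -0.1, -1.2]
finger_gap: 0.147
grip_force: 30.0
```

```bash
python3 - <<'E'
from h import *
where()
rows([((.568,-.013,.100),2.4,25,4),((.568,-.013,.090),2.4,41,5)])
E
```

```text
t 14.38 j [-10.  12.  10. 118.  -2.  52. -86.] F [-0.4 -0.1 -1.2] gap 0.147
now nose [ 0.5667 -0.0134  0.1082] yaw 2.5 pitch 14.0 grip z 0.189
[[1, 0.07, -0.0, -0.07, 0.001, -0.015, 0.0], [1, 0.06, -0.0, -0.07, -0.0, -0.016, 0.0], [1, 0.07, -0.01, -0.07, -0.0, -0.015, 0.001], [1, 0.08, 0.0, -0.07, -0.0, -0.015, -0.0]] TCP [ 0.468 -0.017  0.183]
[[1, 0.07, 0.0, -0.09, -0.0, -0.018, -0.0], [1, 0.08, 0.0, -0.09, -0.0, -0.018, -0.0], [1, 0.08, -0.0, -0.09, -0.0, -0.018, -0.0], [1, 0.09, -0.0, -0.1, -0.0, -0.017, -0.0], [1, 0.08, -0.0, -0.09, -0.0, -0.018, -0.0]] TCP [ 0.495 -0.016  0.197]
```

Call:
servo_tool --pt "1 0.07 0 -0.07 0 -0.015 0" --pt "1 0.06 0 -0.07 0 -0.016 0" --pt "1 0.07 -0.01 -0.07 0 -0.015 0" --pt "1 0.08 0 -0.07 0 -0.015 0" --pt "1 0.07 0 -0.09 0 -0.018 0" --pt "1 0.08 0 -0.09 0 -0.018 0" --pt "1 0.08 0 -0.09 0 -0.018 0" --pt "1 0.09 0 -0.1 0 -0.017 0" --pt "1 0.08 0 -0.09 0 -0.018 0" --pt "1 0 0 0 0 0 0"

```text
time_s: 15.62
ee_pos: [0.4953, -0.0157, 0.1966]
tool_rot: [179.9, 29.2, 2.5]
wrist_force: [0.1, -0.0, -1.6]
finger_gap: 0.148
grip_force: 30.0
```

Call:
servo_tool --pt "1 0 0 0 0 0 0" --pt "1 0 0 0 0 0 0" --pt "1 0 0 0 0 0 0" --pt "1 0 0 0 0 0 0" --pt "1 0 0 0 0 0 0" --pt "1 0 0 0 0 0 0"

```text
time_s: 16.38
ee_pos: [0.4949, -0.0159, 0.1975]
tool_rot: [179.9, 29.2, 2.5]
wrist_force: [-1.2, 0.3, -0.6]
finger_gap: 0.15
grip_force: 30.0
```

```bash
python3 - <<'E'
from h import *
import pickle
where()
W=cam("wrist"); pickle.dump(W,open("wt.pkl","wb"))
# expected pixel of pan floor back & dark-pixel check inside the pan near back wall
s=arm.observe(); Rt=R.from_euler('xyz',s["tool_rot"],degrees=True)
a=np.radians(L0); ex=np.array([np.cos(a),0,np.sin(a)]); ez=np.array([np.sin(a),0,-np.cos(a)]); ey=np.array([0,-1,0])
def sc(x,y,z): return s["ee_pos"]+Rt.apply(N+ex*(x-.05)+ey*y+ez*z)
g=cv2.cvtColor(W[0],cv2.COLOR_RGB2GRAY); g0=cv2.cvtColor(pickle.load(open("wb.pkl","rb"))[0][0],cv2.COLOR_RGB2GRAY)
for x in(.04,.03,.02,.01,0,-.01,-.02,-.03,-.04):
    r=[];r0=[]
    for y in(.024,.012,0,-.012,-.024):
        u,v=proj(W[1],W[2],sc(x,y,.006)).round().astype(int)
        r.append(int(g[v,u]) if 0<=v<400 else -1); r0.append(int(g0[v,u]) if 0<=v<400 else -1)
    print(x,(u,v),r,"before",r0)
rows([((.566,-.013,.097),2.4,25,4),((.56,-.0135,.110),2.4,12,3),((.50,-.016,.122),2.4,8,5)])
E
```

```text
t 16.38 j [ -9.  33.  10.  90.  -4.  86. -85.] F [-1.2  0.3 -0.6] gap 0.15
0.04 (np.int64(351), np.int64(56)) [103, 100, 102, 101, 101] before [230, 230, 230, 231, 231]
0.03 (np.int64(351), np.int64(72)) [104, 101, 101, 103, 103] before [231, 232, 233, 233, 233]
0.02 (np.int64(351), np.int64(87)) [102, 105, 104, 101, 103] before [233, 233, 234, 233, 233]
0.01 (np.int64(350), np.int64(102)) [102, 102, 102, 101, 103] before [234, 234, 234, 233, 233]
0 (np.int64(350), np.int64(117)) [104, 102, 103, 104, 105] before [233, 235, 92, 234, 234]
-0.01 (np.int64(350), np.int64(132)) [104, 105, 102, 106, 104] before [233, 234, 67, 249, 233]
-0.02 (np.int64(350), np.int64(147)) [105, 106, 103, 103, 106] before [234, 235, 31, 234, 234]
-0.03 (np.int64(350), np.int64(162)) [100, 103, 104, 105, 102] before [185, 205, 177, 100, 191]
-0.04 (np.int64(350), np.int64(177)) [106, 103, 103, 105, 106] before [185, 49, 184, 40, 67]
now nose [ 0.5684 -0.0128  0.0904] yaw 2.5 pitch 40.9 grip z 0.214
[[1, -0.1, 0.0, 0.14, 0.001, 0.022, 0.0], [1, -0.1, 0.0, 0.14, -0.0, 0.022, 0.0], [1, -0.1, 0.0, 0.14, -0.0, 0.022, 0.0], [1, -0.09, 0.0, 0.14, -0.0, 0.022, 0.0]] TCP [ 0.466 -0.017  0.18 ]
[[1, -0.14, 0.0, 0.1, -0.0, 0.025, 0.0], [1, -0.14, 0.01, 0.1, -0.0, 0.024, 0.0], [1, -0.12, -0.0, 0.1, -0.0, 0.024, 0.0]] TCP [ 0.444 -0.019  0.168]
[[1, -0.26, -0.0, -0.02, -0.0, 0.004, 0.0], [1, -0.25, -0.0, -0.01, -0.0, 0.005, 0.0], [1, -0.26, -0.0, -0.03, -0.0, 0.004, 0.0], [1, -0.25, -0.0, -0.02, -0.0, 0.004, 0.0], [1, -0.26, -0.0, -0.03, -0.0, 0.005, 0.0]] TCP [ 0.38  -0.021  0.172]
```

```bash
python3 - <<'E'
from h import *
rows([((.552,-.0137,.102),2.4,40,3),((.537,-.0143,.107),2.4,40,2),((.507,-.0155,.116),2.4,38,3),((.500,-.016,.12),2.4,10,5)])
E
```

```text
now nose [ 0.5684 -0.0128  0.0904] yaw 2.5 pitch 40.9 grip z 0.214
[[1, -0.14, 0.0, -0.0, 0.001, 0.002, 0.0], [1, -0.14, 0.0, -0.0, -0.0, 0.001, 0.0], [1, -0.14, 0.0, -0.01, -0.0, 0.002, 0.0]] TCP [ 0.477 -0.017  0.208]
[[1, -0.15, 0.0, 0.03, -0.0, 0.0, 0.0], [1, -0.16, 0.0, 0.03, -0.0, 0.0, 0.0]] TCP [ 0.462 -0.017  0.213]
[[1, -0.22, 0.0, 0.07, -0.0, 0.004, 0.0], [1, -0.22, 0.0, 0.07, -0.0, 0.004, 0.0], [1, -0.21, 0.0, 0.06, -0.0, 0.003, 0.0]] TCP [ 0.428 -0.019  0.219]
[[1, -0.14, 0.0, 0.23, -0.0, 0.031, 0.0], [1, -0.13, 0.0, 0.23, -0.0, 0.031, 0.0], [1, -0.13, 0.0, 0.22, -0.0, 0.032, 0.0], [1, -0.13, 0.01, 0.22, -0.0, 0.031, 0.0], [1, -0.14, -0.0, 0.22, -0.0, 0.031, 0.0]] TCP [ 0.382 -0.021  0.174]
```

Call:
servo_tool --pt "1 -0.14 0 0 0 0.002 0" --pt "1 -0.14 0 0 0 0.001 0" --pt "1 -0.14 0 -0.01 0 0.002 0" --pt "1 -0.15 0 0.03 0 0 0" --pt "1 -0.16 0 0.03 0 0 0" --pt "1 -0.22 0 0.07 0 0.004 0" --pt "1 -0.22 0 0.07 0 0.004 0" --pt "1 -0.21 0 0.06 0 0.003 0" --pt "1 0 0 0 0 0 0"

```text
time_s: 17.55
ee_pos: [0.4275, -0.0189, 0.2196]
tool_rot: [179.9, 26.3, 2.5]
wrist_force: [-0.5, -0.6, -0.9]
finger_gap: 0.151
grip_force: 30.0
```

```bash
cat > chk.py <<'E'
from h import *
import pickle
W=cam("wrist"); s=arm.observe(); Rt=R.from_euler('xyz',s["tool_rot"],degrees=True)
a=np.radians(L0); ex=np.array([np.cos(a),0,np.sin(a)]); ez=np.array([np.sin(a),0,-np.cos(a)]); ey=np.array([0,-1,0])
g=cv2.cvtColor(W[0],cv2.COLOR_RGB2GRAY)
for x in(.045,.035,.025,.015,.005,-.005,-.015,-.025,-.035,-.043):
    r=[]
    for y in(.027,.018,.009,0,-.009,-.018,-.027):
        u,v=proj(W[1],W[2],s["ee_pos"]+Rt.apply(N+ex*(x-.05)+ey*y+ez*.006)).round().astype(int)
        r.append(int(g[v,u]) if 0<=v<400 else -1)
    print(x,(int(u),int(v)),r)
E
python3 chk.py; python3 -c "
from h import *
where()
rows([((.500,-.016,.12),2.4,10,5)])"
```

```text
0.045 (355, 47) [179, 173, 174, 173, 171, 163, 246]
0.035 (355, 63) [184, 177, 176, 177, 173, 172, 178]
0.025 (355, 78) [189, 180, 177, 180, 177, 175, 180]
0.015 (355, 93) [191, 184, 180, 181, 177, 175, 185]
0.005 (355, 109) [195, 190, 182, 185, 180, 178, 186]
-0.005 (355, 124) [196, 189, 185, 186, 179, 180, 191]
-0.015 (355, 139) [198, 193, 187, 188, 184, 181, 190]
-0.025 (355, 154) [203, 195, 190, 189, 185, 183, 193]
-0.035 (355, 169) [204, 195, 190, 189, 187, 186, 191]
-0.043 (355, 181) [197, 196, 188, 187, 186, 188, 192]
t 17.6 j [-10.  23.  10. 101.  -3.  82. -86.] F [-0.  -0.2 -1.4] gap 0.153
now nose [ 0.5071 -0.0154  0.1162] yaw 2.5 pitch 38.0 grip z 0.236
[[1, -0.13, 0.0, 0.23, 0.001, 0.031, 0.0], [1, -0.14, 0.0, 0.23, -0.0, 0.031, 0.0], [1, -0.13, 0.0, 0.23, -0.0, 0.031, 0.0], [1, -0.13, 0.0, 0.22, -0.0, 0.031, 0.0], [1, -0.13, 0.0, 0.22, -0.0, 0.032, 0.0]] TCP [ 0.382 -0.021  0.174]
```

The pan reads evenly bright, so the scoop is empty. Next I carry it to the dock.

Call:
servo_tool --pt "1 -0.13 0 0.23 0 0.031 0" --pt "1 -0.14 0 0.23 0 0.031 0" --pt "1 -0.13 0 0.23 0 0.031 0" --pt "1 -0.13 0 0.22 0 0.031 0" --pt "1 0 0 0 0 0 0"

```text
time_s: 18.23
ee_pos: [0.3868, -0.0206, 0.1838]
tool_rot: [179.9, 4.1, 2.5]
wrist_force: [0.2, 0.1, -0.9]
finger_gap: 0.157
grip_force: 30.0
```

```bash
python3 - <<'E'
from h import *
import pickle
where()
# flap check: compare port region with earlier view by projecting face points
W=cam("wrist"); W0=pickle.load(open("wb.pkl","rb"))[0]
f=np.array([np.cos(np.radians(2.4)),np.sin(np.radians(2.4)),0]); l=np.array([-f[1],f[0],0])
for w in(W0,W):
    g=cv2.cvtColor(w[0],cv2.COLOR_RGB2GRAY); o=[]
    for z in(.09,.105,.115,.12,.125,.13,.135,.14):
        r=[]
        for y in(-.045,-.04,.04,.045):
            u,v=proj(w[1],w[2],np.array([.532,-.0145,z])+f*.005+l*y).round().astype(int); r.append(int(g[v,u]) if 0<=v<400 else -1)
        o.append(r)
    print(o)
rows([((.495,-.28,.125),-2,14,9),((.4925,-.3503,.05),-2,13,6)])
E
```

```text
t 18.23 j [-11.   6.  10. 124.  -1.  54. -87.] F [ 0.2  0.1 -0.9] gap 0.157
[[90, 91, 96, 93], [63, 61, 60, 61], [58, 56, 58, 60], [57, 60, 58, 60], [59, 57, 58, 59], [56, 55, 57, 57], [-1, -1, -1, -1], [-1, -1, -1, -1]]
[[-1, -1, -1, -1], [-1, -1, -1, -1], [-1, -1, -1, -1], [-1, -1, -1, -1], [-1, -1, -1, -1], [-1, -1, -1, -1], [-1, -1, -1, -1], [-1, -1, -1, -1]]
now nose [ 0.501  -0.0157  0.1189] yaw 2.5 pitch 15.8 grip z 0.203
[[1, -0.04, 0.57, -0.0, 0.001, 0.001, 0.003], [1, -0.04, 0.57, -0.01, -0.0, 0.001, 0.003], [1, -0.03, 0.56, 0.0, -0.0, 0.001, 0.002], [1, -0.03, 0.57, -0.0, 0.0, 0.001, 0.003], [1, -0.03, 0.57, -0.01, 0.0, 0.001, 0.003], [1, -0.01, 0.56, -0.0, 0.0, 0.002, 0.003], [1, -0.02, 0.57, -0.01, 0.001, 0.001, 0.002], [1, -0.01, 0.57, -0.0, -0.0, 0.001, 0.003], [1, 0.0, 0.57, -0.01, -0.0, 0.001, 0.003]] TCP [ 0.381 -0.276  0.187]
[[1, 0.01, 0.23, 0.26, -0.0, 0.001, 0.0], [1, 0.0, 0.24, 0.25, -0.0, 0.001, 0.0], [1, 0.01, 0.23, 0.26, -0.0, 0.001, 0.0], [1, 0.0, 0.24, 0.26, -0.0, 0.001, 0.0], [1, 0.01, 0.23, 0.25, -0.0, 0.0, 0.0], [1, -0.0, 0.24, 0.26, -0.0, 0.001, 0.0]] TCP [ 0.377 -0.347  0.11 ]
```

Call:
servo_tool --pt "1 -0.03 0.57 0 0 0.001 0.003" --pt "1 -0.03 0.57 0 0 0.001 0.003" --pt "1 -0.03 0.57 0 0 0.001 0.002" --pt "1 -0.03 0.57 0 0 0.001 0.003" --pt "1 -0.03 0.57 0 0 0.001 0.003" --pt "1 -0.01 0.57 0 0 0.002 0.003" --pt "1 -0.02 0.57 0 0 0.001 0.002" --pt "1 -0.01 0.57 0 0 0.001 0.003" --pt "1 0 0.57 0 0 0.001 0.003" --pt "1 0 0 0 0 0 0"

```text
time_s: 19.52
ee_pos: [0.3832, -0.2805, 0.1862]
tool_rot: [179.5, 2.2, -2.2]
wrist_force: [0.1, 0.4, -1.3]
finger_gap: 0.154
grip_force: 30.0
```

```bash
python3 - <<'E'
from h import *
where()
rows([((.4925,-.3503,.05),-2,13,6)])
E
```

```text
t 19.52 j [ 11.  14.  23. 116.  -5.  54. -55.] F [ 0.1  0.4 -1.3] gap 0.154
now nose [ 0.4973 -0.2853  0.1242] yaw -2.2 pitch 13.9 grip z 0.205
[[1, -0.0, 0.23, 0.26, 0.003, 0.001, -0.0], [1, -0.0, 0.21, 0.25, -0.0, 0.001, -0.0], [1, -0.01, 0.22, 0.25, -0.0, 0.001, -0.0], [1, -0.0, 0.22, 0.26, -0.0, 0.0, -0.001], [1, -0.0, 0.22, 0.25, -0.0, 0.001, 0.0], [1, -0.01, 0.22, 0.25, -0.0, 0.001, 0.0]] TCP [ 0.377 -0.346  0.11 ]
```

Call:
servo_tool --pt "1 0 0.23 0.26 0.003 0.001 0" --pt "1 0 0.21 0.25 0 0.001 0" --pt "1 -0.01 0.22 0.25 0 0.001 0" --pt "1 0 0.22 0.26 0 0 0" --pt "1 0 0.22 0.25 0 0.001 0" --pt "1 -0.01 0.22 0.25 0 0.001 0" --pt "1 0 0 0 0 0 0" --pt "1 0 0 0 0 0 0"

```text
time_s: 20.52
ee_pos: [0.3765, -0.3428, 0.1097]
tool_rot: [-179.8, 1.3, -2.0]
wrist_force: [0.6, -0.1, -0.5]
finger_gap: 0.154
grip_force: 30.0
```

```bash
python3 - <<'E'
from h import *
import pickle
where(); rows([])
W=cam("wrist"); pickle.dump(W,open("wk.pkl","wb")); I,K,C=W
hsv=cv2.cvtColor(I,cv2.COLOR_RGB2HSV)
d=np.array([np.cos(np.radians(2)),-np.sin(np.radians(2)),0]); l=np.array([-d[1],d[0],0]); o=np.array([.4775,-.3498,0])
P=lambda x,y,z:proj(K,C,o+d*x+l*y+[0,0,z]).round(1)
print("lip near top L/R",P(.04,.05,.028),P(.04,-.05,.028),"far",P(.067,.05,.028),P(.067,-.05,.028),"base near",P(-.068,.05,.008),P(-.068,-.05,.008))
s=arm.observe();Rt=R.from_euler('xyz',s["tool_rot"],degrees=True)
print("nose L/R",[proj(K,C,s["ee_pos"]+Rt.apply(N+[0,y,-.004])).round(1) for y in(-.032,.032)])
for u in(290,320,350):
    print(u,[(v,int(hsv[v,u,0]),int(hsv[v,u,1]),int(hsv[v,u,2])) for v in range(0,110,4)])
E
```

```text
t 20.52 j [ 20.  24.  23. 115. -12.  45. -43.] F [ 0.6 -0.1 -0.5] gap 0.154
now nose [ 0.4916 -0.3466  0.0495] yaw -2.0 pitch 13.0 grip z 0.129
lip near top L/R [251.1  13.3] [387.9  12.9] far [248.8 -30. ] [390.4 -30.4] base near [263.4 157. ] [374.6 156.9]
nose L/R [array([266.1,  43.4]), array([361.9,  43.2])]
290 [(0, 34, 9, 209), (4, 30, 9, 209), (8, 30, 10, 209), (12, 27, 13, 189), (16, 17, 109, 183), (20, 18, 104, 169), (24, 23, 90, 232), (28, 23, 90, 232), (32, 23, 90, 233), (36, 23, 88, 233), (40, 23, 87, 234), (44, 24, 5, 237), (48, 21, 11, 233), (52, 19, 12, 235), (56, 17, 10, 235), (60, 23, 10, 235), (64, 21, 8, 235), (68, 25, 7, 235), (72, 26, 8, 235), (76, 26, 8, 235), (80, 30, 7, 235), (84, 26, 8, 236), (88, 30, 6, 236), (92, 34, 8, 237), (96, 35, 6, 237), (100, 25, 17, 167), (104, 22, 16, 176), (108, 24, 15, 174)]
320 [(0, 36, 12, 211), (4, 33, 11, 213), (8, 39, 12, 212), (12, 34, 17, 119), (16, 17, 111, 190), (20, 16, 110, 167), (24, 25, 83, 233), (28, 25, 82, 233), (32, 25, 84, 232), (36, 25, 82, 233), (40, 25, 82, 234), (44, 75, 2, 237), (48, 36, 5, 236), (52, 36, 5, 237), (56, 38, 4, 236), (60, 40, 3, 236), (64, 38, 4, 237), (68, 38, 4, 236), (72, 40, 3, 237), (76, 40, 3, 237), (80, 50, 3, 238), (84, 45, 2, 237), (88, 75, 2, 238), (92, 60, 1, 238), (96, 90, 1, 238), (100, 75, 2, 238), (104, 60, 1, 239), (108, 75, 2, 239)]
350 [(0, 34, 10, 212), (4, 30, 13, 216), (8, 38, 13, 215), (12, 30, 14, 203), (16, 18, 110, 185), (20, 18, 101, 171), (24, 24, 88, 234), (28, 23, 89, 233), (32, 23, 89, 233), (36, 23, 91, 233), (40, 23, 90, 233), (44, 80, 3, 238), (48, 36, 5, 236), (52, 40, 3, 236), (56, 38, 4, 236), (60, 50, 3, 237), (64, 50, 3, 237), (68, 40, 3, 237), (72, 50, 3, 238), (76, 45, 2, 237), (80, 60, 1, 237), (84, 60, 2, 238), (88, 60, 1, 238), (92, 60, 1, 238), (96, 90, 1, 237), (100, 90, 1, 238), (104, 60, 1, 239), (108, 90, 2, 238)]
```

```bash
python3 - <<'E'
from h import *
import pickle
I,K,C=pickle.load(open("wk.pkl","rb")); hsv=cv2.cvtColor(I,cv2.COLOR_RGB2HSV).astype(int)
for r in(4,8): 
    x=hsv[r,:,2]; print(r,"V 232-262",x[240:262],"378-400",x[378:400])
for r in(30,36): print(r,"base S",hsv[r,244:274,1],hsv[r,366:396,1])
print("nose row50 V",hsv[50,258:275,1],hsv[50,354:372,1])
d=np.array([np.cos(np.radians(2)),-np.sin(np.radians(2)),0]); l=np.array([-d[1],d[0],0]); o=np.array([.4775,-.3498,0])
print([proj(K,C,o+d*x+l*y+[0,0,z]).round(1) for x,y,z in [(.045,.05,.028),(.045,-.05,.028),(.03,.05,.008),(.03,-.05,.008)]])
rows([((.4975,-.3505,.015),-2,13,5)])
E
```

```text
4 V 232-262 [213 208 209 209 208 207 209 209 210 207 210 211 158 198 207 206 206 206
 205 204 206 205] 378-400 [216 217 215 217 215 214 214 215 215 221 164 154 219 214 214 214 213 214
 213 214 212 213]
8 V 232-262 [209 209 207 205 205 205 206 204 202 205 207 211 157 188 209 208 207 209
 206 208 206 205] 378-400 [212 213 214 215 213 213 213 213 215 208 167 218 214 213 213 215 215 213
 213 214 213 215]
30 base S [ 35  36  35  32  35  36  36  34  39  38  35  37  30  31  73 116  76  80
  83  85  89  95 101 100 100  95  92  89  90  85] [ 93  93  94  99 100 104 103 104 105 104 104 103 104 104 105 112  19  30
  32  32  33  35  32  32  33  32  32  30  30  30]
36 base S [ 37  37  34  33  37  35  36  39  35  37  39  40  37  31  39 107  72  82
  82  86  90  96 100 102  99  97  93  89  88  85] [ 92  92  95 101 102 102 103 104 104 105 105 102 104 103 106  89  25  30
  32  31  32  31  34  31  30  32  32  31  30  32]
nose row50 V [ 27 100  85  78  83  91  98  99 105  86  11   5   5   4   2   2   2] [  6   3   5   6   8   7   8   3   4  70  97  92  91  94 100 100 102 103]
[array([250.7,   5.5]), array([388.3,   5.1]), array([257.3,  35.8]), array([381.1,  35.5])]
now nose [ 0.4919 -0.3464  0.0498] yaw -2.0 pitch 13.0 grip z 0.129
[[1, 0.03, 0.01, 0.14, -0.001, -0.0, 0.0], [1, 0.02, 0.02, 0.14, -0.0, -0.0, 0.0], [1, 0.03, 0.01, 0.14, -0.0, -0.0, 0.0], [1, 0.02, 0.02, 0.13, -0.0, -0.0, 0.0], [1, 0.03, 0.01, 0.14, -0.0, -0.0, 0.0]] TCP [ 0.382 -0.346  0.075]
```

Call:
servo_tool --pt "1 0.03 0.02 0.14 -0.001 0 0" --pt "1 0.02 0.02 0.14 0 0 0" --pt "1 0.03 0.01 0.14 0 0 0" --pt "1 0.02 0.02 0.13 0 0 0" --pt "1 0.03 0.01 0.14 0 0 0" --pt "1 0 0 0 0 0 0" --pt "1 0 0 0 0 0 0"

```text
time_s: 21.45
ee_pos: [0.382, -0.3471, 0.075]
tool_rot: [-180.0, 1.3, -2.0]
wrist_force: [-0.1, -0.2, -0.9]
finger_gap: 0.146
grip_force: 30.0
```

Call:
servo_tool --pt "1 0 0 0.04 0 0 0" --pt "1 0 0 0.03 0 0 0" --pt "1 0 0 0 0 0 0" --pt "1 0 0 0 0 0 0"

```text
time_s: 21.95
ee_pos: [0.3819, -0.347, 0.0716]
tool_rot: [-180.0, 1.3, -2.0]
wrist_force: [-0.5, 0.3, -1.5]
finger_gap: 0.147
grip_force: 30.0
```

```bash
python3 - <<'E'
from h import *
where(); rows([])
E
```

```text
t 21.95 j [ 22.  28.  21. 115. -14.  41. -41.] F [-0.5  0.3 -1.5] gap 0.147
now nose [ 0.497  -0.351   0.0114] yaw -2.0 pitch 13.0 grip z 0.091
```

Nose at an estimated z of 11.4 mm, with no contact yet. I feel down for the base.

Call:
servo_tool --pt "1 0 0 0.03 0 0 0" --pt "1 0 0 0.03 0 0 0" --pt "1 0 0 0 0 0 0" --pt "1 0 0 0 0 0 0"

```text
time_s: 22.45
ee_pos: [0.3818, -0.347, 0.0685]
tool_rot: [-180.0, 1.3, -2.0]
wrist_force: [-1.0, -0.3, -1.7]
finger_gap: 0.148
grip_force: 30.0
```

Call:
servo_tool --pt "1 0 0 0.03 0 0 0" --pt "1 0 0 0 0 0 0" --pt "1 0 0 0 0 0 0"

```text
time_s: 22.82
ee_pos: [0.3818, -0.347, 0.067]
tool_rot: [-180.0, 1.3, -2.0]
wrist_force: [-0.2, -0.1, -0.1]
finger_gap: 0.149
grip_force: 30.0
```

```bash
python3 - <<'E'
from h import *
where(); rows([])
print(arm.observe()["moment"])
E
```

```text
t 22.82 j [ 22.  28.  21. 115. -14.  40. -41.] F [-0.2 -0.1 -0.1] gap 0.149
now nose [ 0.4969 -0.351   0.0069] yaw -2.0 pitch 13.0 grip z 0.086
[-0.00714647  0.07039495  0.02257568]
```

Call:
servo_tool --pt "1 0 0 0.03 0 0 0" --pt "1 0 0 0 0 0 0" --pt "1 0 0 0 0 0 0"

```text
time_s: 23.2
ee_pos: [0.3818, -0.347, 0.0655]
tool_rot: [-180.0, 1.3, -2.0]
wrist_force: [0.1, 0.1, -1.9]
finger_gap: 0.151
grip_force: 30.0
```

```bash
python3 - <<'E'
from h import *
where(); rows([])
print(arm.observe()["moment"])
E
```

```text
t 23.2 j [ 22.  28.  21. 115. -14.  40. -41.] F [ 0.1  0.1 -1.9] gap 0.151
now nose [ 0.4969 -0.3509  0.0053] yaw -2.0 pitch 13.0 grip z 0.084
[0.03049241 0.03707375 0.04532056]
```

Call:
servo_tool --pt "1 0 0 0.03 0 0 0" --pt "1 0 0 0 0 0 0" --pt "1 0 0 0 0 0 0"

```text
time_s: 23.58
ee_pos: [0.3815, -0.3472, 0.0644]
tool_rot: [-180.0, 1.3, -2.0]
wrist_force: [-2.9, 0.9, 5.0]
finger_gap: 0.152
grip_force: 30.0
```

```bash
python3 - <<'E'
from h import *
where(); rows([])
print(arm.observe()["moment"])
E
```

```text
t 23.57 j [ 22.  28.  21. 115. -14.  40. -41.] F [-2.9  0.9  5. ] gap 0.152
now nose [ 0.4966 -0.3512  0.0043] yaw -2.0 pitch 13.0 grip z 0.083
[0.2724399  0.20966137 0.07019488]
```

```bash
sed -i 's/^N=.*/N=np.array([.1165,0,.0546]); L0=9.9/' h.py; python3 - <<'E'
from h import *
rows([((.4966,-.351,.0105),-2,11.2,2),((.5275,-.3516,.0105),-2,11.2,5)])
E
```

```text
now nose [ 0.4966 -0.3512  0.0072] yaw -2.0 pitch 11.2 grip z 0.083
[[1, -0.0, -0.0, -0.03, -0.0, 0.0, -0.0], [1, -0.0, -0.0, -0.04, -0.0, 0.0, -0.0]] TCP [ 0.382 -0.347  0.068]
[[1, 0.12, -0.01, 0.0, -0.0, 0.0, -0.0], [1, 0.12, 0.0, -0.0, -0.0, 0.0, -0.0], [1, 0.13, 0.0, -0.0, -0.0, 0.0, -0.0], [1, 0.12, -0.0, -0.01, -0.0, 0.0, -0.0], [1, 0.13, -0.0, -0.0, -0.0, 0.0, -0.0]] TCP [ 0.413 -0.348  0.068]
```

Call:
servo_tool --pt "1 0 0 -0.04 0 0 0" --pt "1 0 0 -0.04 0 0 0" --pt "1 0.12 0 0 0 0 0" --pt "1 0.12 0 0 0 0 0" --pt "1 0 0 0 0 0 0" --pt "1 0 0 0 0 0 0"

```text
time_s: 24.32
ee_pos: [0.3937, -0.3473, 0.0676]
tool_rot: [-180.0, 1.3, -2.0]
wrist_force: [-0.2, 0.6, -1.3]
finger_gap: 0.148
grip_force: 30.0
```

```bash
python3 - <<'E'
from h import *
where(); rows([((.5275,-.3516,.0108),-2,11.2,4)]); print(arm.observe()["moment"])
I,K,C=cam("wrist"); hsv=cv2.cvtColor(I,cv2.COLOR_RGB2HSV).astype(int)
print([(v,*hsv[v,320]) for v in range(4,60,3)])
E
```

```text
t 24.32 j [ 21.  29.  21. 114. -14.  41. -42.] F [-0.2  0.6 -1.3] gap 0.148
now nose [ 0.5088 -0.3513  0.0103] yaw -2.0 pitch 11.2 grip z 0.087
[[1, 0.09, -0.0, -0.0, -0.0, 0.0, 0.0], [1, 0.1, -0.0, -0.01, -0.0, 0.0, 0.0], [1, 0.09, -0.01, -0.0, -0.0, 0.0, 0.0], [1, 0.09, 0.0, -0.01, -0.0, 0.0, 0.0]] TCP [ 0.412 -0.347  0.068]
[0.03941384 0.02748336 0.02683949]
[(4, np.int64(30), np.int64(7), np.int64(205)), (7, np.int64(30), np.int64(9), np.int64(202)), (10, np.int64(30), np.int64(12), np.int64(206)), (13, np.int64(34), np.int64(10), np.int64(206)), (16, np.int64(37), np.int64(11), np.int64(207)), (19, np.int64(42), np.int64(11), np.int64(224)), (22, np.int64(34), np.int64(14), np.int64(126)), (25, np.int64(18), np.int64(107), np.int64(176)), (28, np.int64(17), np.int64(103), np.int64(166)), (31, np.int64(16), np.int64(105), np.int64(156)), (34, np.int64(22), np.int64(92), np.int64(230)), (37, np.int64(22), np.int64(89), np.int64(229)), (40, np.int64(23), np.int64(90), np.int64(230)), (43, np.int64(34), np.int64(8), np.int64(230)), (46, np.int64(40), np.int64(7), np.int64(232)), (49, np.int64(42), np.int64(5), np.int64(233)), (52, np.int64(42), np.int64(5), np.int64(233)), (55, np.int64(42), np.int64(5), np.int64(233)), (58, np.int64(45), np.int64(4), np.int64(233))]
```

Call:
servo_tool --pt "1 0.09 0 0 0 0 0" --pt "1 0.1 0 0 0 0 0" --pt "1 0.09 0 0 0 0 0" --pt "1 0.09 0 0 0 0 0" --pt "1 0 0 0 0 0 0" --pt "1 0 0 0 0 0 0"

```text
time_s: 25.12
ee_pos: [0.4121, -0.3481, 0.0672]
tool_rot: [-180.0, 1.3, -2.0]
wrist_force: [0.2, -0.3, -0.7]
finger_gap: 0.15
grip_force: 30.0
```

```bash
python3 - <<'E'
from h import *
where(); rows([((.5275,-.3516,.0095),-2,6,3),((.5275,-.3516,.0085),-2,0.5,3)]); print(arm.observe()["moment"])
I,K,C=cam("wrist"); hsv=cv2.cvtColor(I,cv2.COLOR_RGB2HSV).astype(int)
print([(v,*map(int,hsv[v,320])) for v in range(20,66,2)])
s=arm.observe();Rt=R.from_euler('xyz',s["tool_rot"],degrees=True)
print("nose px",proj(K,C,s["ee_pos"]+Rt.apply(N+[0,0,-.004])),"lip top near px",proj(K,C,[.5175,-.351,.028]),"bottom",proj(K,C,[.5175,-.351,.022]))
E
```

```text
t 25.12 j [ 20.  30.  21. 112. -14.  42. -43.] F [ 0.2 -0.3 -0.7] gap 0.15
now nose [ 0.5272 -0.352   0.01  ] yaw -2.0 pitch 11.2 grip z 0.086
[[1, -0.03, -0.0, 0.07, -0.0, 0.01, 0.0], [1, -0.03, -0.01, 0.08, -0.0, 0.009, 0.0], [1, -0.03, 0.0, 0.07, -0.0, 0.01, 0.0]] TCP [ 0.408 -0.347  0.056]
[[1, -0.04, 0.0, 0.08, -0.0, 0.01, 0.0], [1, -0.03, 0.0, 0.09, -0.0, 0.01, 0.0], [1, -0.03, 0.0, 0.08, -0.0, 0.011, 0.0]] TCP [ 0.404 -0.347  0.043]
[0.04788341 0.05206883 0.03096823]
[(20, 33, 13, 203), (22, 30, 11, 204), (24, 30, 11, 202), (26, 30, 11, 203), (28, 40, 11, 211), (30, 38, 10, 206), (32, 30, 11, 213), (34, 41, 10, 212), (36, 38, 10, 206), (38, 38, 9, 216), (40, 38, 13, 213), (42, 36, 12, 212), (44, 30, 11, 214), (46, 34, 8, 218), (48, 30, 10, 210), (50, 33, 11, 217), (52, 37, 10, 229), (54, 35, 14, 112), (56, 36, 19, 66), (58, 60, 3, 249), (60, 40, 3, 232), (62, 40, 3, 233), (64, 45, 4, 233)]
nose px [314.20767768  42.79448724] lip top near px [313.01058588  54.72548219] bottom [313.08526119  56.63883381]
```

Call:
servo_tool --pt "1 -0.03 0 0.07 0 0.01 0" --pt "1 -0.03 0 0.08 0 0.009 0" --pt "1 -0.03 0 0.07 0 0.01 0" --pt "1 -0.04 0 0.08 0 0.01 0" --pt "1 -0.03 0 0.08 0 0.01 0" --pt "1 0 0 0 0 0 0" --pt "1 0 0 0 0 0 0"

```text
time_s: 26.05
ee_pos: [0.4053, -0.348, 0.0483]
tool_rot: [-180.0, -7.5, -2.0]
wrist_force: [-0.1, 0.2, -0.8]
finger_gap: 0.152
grip_force: 30.0
```

```bash
python3 - <<'E'
from h import *
where(); rows([((.5275,-.3516,.008),-2,0,3)]); print(arm.observe()["moment"])
E
```

```text
t 26.05 j [ 29.  28.  14. 119. -23.  30. -31.] F [-0.1  0.2 -0.8] gap 0.152
now nose [ 0.5279 -0.3523  0.0094] yaw -2.0 pitch 2.4 grip z 0.067
[[1, -0.02, -0.0, 0.04, -0.0, 0.004, 0.0], [1, -0.02, -0.01, 0.04, -0.0, 0.005, 0.0], [1, -0.02, -0.0, 0.04, -0.0, 0.004, 0.0]] TCP [ 0.403 -0.347  0.042]
[6.49710866e-05 2.58092383e-01 6.03105808e-03]
```

Call:
servo_tool --pt "1 -0.02 0 0.04 0 0.004 0" --pt "1 -0.02 -0.01 0.04 0 0.005 0" --pt "1 -0.02 0 0.04 0 0.004 0" --pt "1 0 0 0 0 0 0" --pt "1 0 0 0 0 0 0"

```text
time_s: 26.68
ee_pos: [0.4029, -0.3471, 0.0419]
tool_rot: [-180.0, -9.9, -2.0]
wrist_force: [-1.5, 1.8, 5.1]
finger_gap: 0.152
grip_force: 30.0
```

```bash
python3 - <<'E'
from h import *
where(); rows([]); print(arm.observe()["moment"])
E
```

```text
t 26.68 j [ 33.  27.  11. 121. -26.  27. -27.] F [-1.5  1.8  5.1] gap 0.152
now nose [ 0.5269 -0.3514  0.008 ] yaw -2.0 pitch 0.0 grip z 0.061
[0.42554143 0.40145552 0.07275276]
```

Call:
servo_tool --pt "-1 0 0 0 0 0 0" --pt "-1 0 0 0 0 0 0" --pt "-1 0 0 0 0 0 0" --pt "-1 0 0 0 0 0 0" --pt "-1 0 0 0 0 0 0" --pt "-1 0 0 0 0 0 0" --pt "-1 0 0 0 0 0 0" --pt "-1 0 0 0 0 0 0"

```text
time_s: 27.68
ee_pos: [0.403, -0.3472, 0.0417]
tool_rot: [-180.0, -9.9, -2.0]
wrist_force: [0.0, -0.3, 1.0]
finger_gap: 0.967
grip_force: 0.0
```

Call:
servo_tool --pt "-1 0 0 -0.2 0 0 0" --pt "-1 0 0 -0.3 0 0 0" --pt "-1 0 0 -0.5 0 0 0" --pt "-1 0 0 -0.5 0 0 0" --pt "-1 0 0 -0.5 0 0 0" --pt "-1 0 0 -0.5 0 0 0" --pt "-1 0 0 -0.5 0 0 0" --pt "-1 0 0 0 0 0 0" --pt "-1 0 0 0 0 0 0"

```text
time_s: 28.8
ee_pos: [0.3773, -0.3461, 0.1896]
tool_rot: [-180.0, -9.9, -2.0]
wrist_force: [-0.4, 0.2, -0.1]
finger_gap: 1.0
grip_force: 0.0
```

```bash
python3 - <<'E'
from h import *
import pickle
where(); s=arm.observe(); print(s["ee_pos"],s["tool_rot"])
I,K,C=cam("wrist"); hsv=cv2.cvtColor(I,cv2.COLOR_RGB2HSV).astype(int)
d=np.array([np.cos(np.radians(2)),-np.sin(np.radians(2)),0]); l=np.array([-d[1],d[0],0]); o=np.array([.4775,-.3498,0])
P=lambda x,y,z:proj(K,C,o+d*x+l*y+[0,0,z]).round(1)
print("pred lip",P(.04,.05,.028),P(.04,-.05,.028),"back wall top corners (docked)",P(-.05,.032,.044),P(-.05,-.032,.044),"ridge front",P(-.055,.032,.02))
g=(hsv[...,1]<30)&(hsv[...,2]>170); m=g.astype(np.uint8)
u0,v0=P(0,0,.012).astype(int)
for x in(.035,.02,0,-.03,-.045):
    a=P(x,.06,.012).astype(int);b=P(x,-.06,.012).astype(int); print(x,a,"S",hsv[a[1],a[0]:b[0]:4,1])
# flap / bin from top camera
T=cam("top"); T0=pickle.load(open("d0.pkl","rb"))["top"]
df=np.abs(T[0].astype(int)-T0[0]).sum(2); 
for n,u,v in(("mask",169,225),("block",177,182),("yel",454,193)): print(n,"diff",df[v-14:v+15,u-14:u+15].mean().round(1))
E
```

```text
t 28.8 j [ 28.  11.  18. 118. -15.  45. -36.] F [-0.4  0.2 -0.1] gap 1.0
[ 0.37725929 -0.3461101   0.18960936] [-179.97962644   -9.87359696   -1.98167489]
pred lip [269.9  81. ] [359.8  80.9] back wall top corners (docked) [285.3 161.7] [344.5 161.6] ridge front [287.5 166.9]
0.035 [263  89] S [ 33  36  35  80 102  92  92   3   3   2   2   3   2   3   3   3   3   2
   3   3 107  97 105 103  31  34]
0.02 [263 102] S [ 36  36  35  83 105  92   3   4   3   2   3   2   2   3   3   1   3   3
   2   3  12  98 106 106  31  32]
0 [264 120] S [ 37  38  34  95 100  89  20   2   2   1   2   2   2   2   2   3   2   1
   3  18   8  95 105 112  32  33]
-0.03 [264 145] S [ 38  36  31  99  98  86  16   3   2   1   1   3   2   2   1   2   2   2
   3  20   7 103 104 112  35  34]
-0.045 [264 158] S [ 38  35  31  98  95  87  18   3   2   3   3  27  16  13  12   3   3   3
   4  22   6 104 106 113  35  34]
mask diff 1.8
block diff 1.8
yel diff 1.9
```

```bash
python3 - <<'E'
from h import *
import pickle
S0=pickle.load(open("d0.pkl","rb"))["scene"]; S=cam("scene")
df=np.abs(S[0].astype(int)-S0[0]).sum(2)
f=np.array([np.cos(np.radians(2.4)),np.sin(np.radians(2.4)),0]); l=np.array([-f[1],f[0],0])
q=np.array([proj(S[1],S[2],np.array([.532,-.0145,.1])+l*y+[0,0,z]) for y in(-.05,.05) for z in(0,.075)]); print("port px",q.round(0).tolist())
m=np.zeros(df.shape,np.uint8); cv2.fillConvexPoly(m,cv2.convexHull(q.astype(np.int32)),1)
print("port diff mean/max",df[m>0].mean().round(1),df[m>0].max(),"whole",df.mean().round(2), "px>60:",int((df[m>0]>60).sum()),m.sum())
W=cam("wrist"); g=cv2.cvtColor(W[0],cv2.COLOR_RGB2GRAY).astype(int); print("back wall col 295",g[148:176,295],"col 335",g[148:176,335])
E
```

```text
port px [[330.0, 203.0], [331.0, 184.0], [314.0, 215.0], [314.0, 196.0]]
port diff mean/max 5.1 13 whole 17.68 px>60: 0 330
back wall col 295 [225 224 223 224 224 224 225 226 227 232 153 212 235 209  53 218 209 209
 223  79 114 113 112 110 111 120  98  72] col 335 [225 225 224 224 224 225 225 225 227 232 170 216 236 205  47 215 207 212
 137  78 112 115 115 135 110 122  61  61]
```

The port looks the same as at the start, so the flap is shut. The scoop's back wall top is at row 162, against 161.7 predicted for lying flat, and the bystanders have not moved. I hand the job in.

```bash
python3 -c "
from rig import arm
print(arm.job_done())"
```

```text
the job is handed in; nothing more can be done
None
```

I handed the job in at about 29 s of the 67 s limit, no verdict came back: camera checks show the scoop empty and flat in its dock, the flap shut and the bystanders unmoved, but I could not see the nuts inside the bin.

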